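# Change over the hand press: clear the bed, set the stop collar, trip the latch

## Robot

A 6-joint arm with a two-finger parallel gripper is mounted at the origin on the work surface. World frame = base frame: x ahead of the robot, y to its left, z up, the work surface at z = 0. Lengths are in mm, angles in rad, forces in N, time in s.
With the tool pointing down it reaches from about 375 to 975 mm from the base axis. Payload 3.8 kg.
Tool frame: the origin (TCP) lies midway between the tips of the shut fingers; the grasp point (between the pads) lies 19 mm behind it; z points along the fingers, y is the line along which they close (so a half turn about z gives the same grasp; the last joint's range is limited). The gripper opens to 85 mm and grips with 20 to 120 N. Pads are 22 mm wide; open, the fingers measure 114 mm over their backs; the gripper's body (76 mm by 85 mm) begins 54 mm behind the grasp point. The pads swing forward as they close: fully open they stand 13 mm farther back than shut.
Start: joints at [-0.037, 0.264, 1.604, -0, 1.274, -0.037], TCP at [674.995, -0.002, 208.98] pointing down, gripper open.
Joint ranges: [-2.63, 2.63], [-0.94, 2.18], [0.31, 2.57], [-1.31, 4.45], [0, 2.66], [-2.55, 2.55]. Speed limits (rad/s): [2.57, 2.57, 3.14, 3.14, 3.14, 3.14].

## Interface

Orientations are given as a unit quaternion [w, x, y, z].
In Python, from plant import ctrl gives the robot as it stands.
- The arm moves only by the tool arm_command, never from a script. Its arguments are lists of equal length, an entry for each row: "travel": the shift along the tool's x, y, z in mm, a list of three; "rot": the turn, a rotation vector about the tool's x, y, z in rad, a list of three; "gripper": the opening, from 0 (shut) to 1 (fully open). A call has 1 to 5 rows; each row shifts and turns the commanded pose from where the row before left it, along the tool's axes as they then stand; what a row does not reach is not made up. A row lasts 1/12 s, in which the tool goes at most 41.7 mm and 7.16 degrees, less where a joint would pass 70% of its speed; a pose out of reach is approached as far as the arm can. A call with a gripper value outside its range is refused whole. The fingers move at their own pace and stop on an object; the grip force is fixed at half the most. Time passes only in rows, so rows that do not move let the fingers close. It gives the time, the measured TCP pose, the force, the opening and the grip force at its end, in the units of the state.
- ctrl.sense(): the state, without advancing time (a new reading comes with each control period).
- ctrl.read_camera(name): name is "scene" or "side" or "wrist"; returns (picture, depth): 420x560x3 uint8, blue, green, red; 420x560 float32, mm along the optical axis (not along the pixel's ray), 0 where there is no reading.
- ctrl.calibration(name): a dict with "fx", "fy", "cx", "cy" (pixels), "R" (3x3) and "t" (3): a world point X has camera coordinates R X + t. Camera axes: x right, y down, z forward; pixel columns grow to the right and rows downward; lengths in mm; the calibration is good to about 2 mm. A picture is of the moment at which its call begins: read the wrist's pose just before it. calibration takes no time and is no camera call; for the wrist camera it gives the pose at the moment of the call.
- ctrl.finish_job(): hands the job in; it is judged then, once.
Trained networks look in the newest picture that a camera, given by its name, has taken for a name from the list of things; names that differ only in an ending like _2 or _b are one class to them, and where a whole thing is asked for, a point or a joint stands for the part that bears it (a point fixed in the world has none). Each returns a list of dicts, best first, with "score" (0 to 1); they miss things now and then, are a little off and sometimes report something else, mostly with a low value. They report only what shows in the picture. A call takes as long as a camera call. They do not tell look-alikes from the thing itself.
- ctrl.recognise(query, camera): "location" ([column, row] in pixels, amid what is visible of it).
- ctrl.mark_of(query, camera): "location" ([column, row] in pixels: a listed point, or the origin of a listed thing).
The state is a dict: "time": time; "joint_pos": joint angles; "joint_velocities": joint speeds; "tau": joint torques, N m; "tcp_pos": TCP position; "tcp_rot": TCP orientation; "contact_force": force on the tool from outside, world axes, zero at the start; "torque": the same for the moment, N m; "gripper_width": finger opening in mm; "grip_force": force on a finger pad.
Only numpy, scipy, OpenCV 4.12 (cv2) and the standard library are available. Lean on these libraries where they do the work, as an engineer would, in place of code of your own. Each camera call takes 0.05 s, during which the arm holds its last target. There are 200 camera calls.

## Task

Clear every conduit coupling off the press bed into the dark steel parts tray. Then spin the knurled collar up its threaded rod until its upper face is level with the upper edge of the pointer, and after that take the release pin and push its rod through the slot in the latch housing until the hidden tab is pressed fully in. Finish with the pin lying back in its grey tray, and do not disturb the pointer or the other parts on the bench.

Things in the scene. Friction and masses are not known exactly. Their poses are not given: they have to be found in the camera images.
- collar_top (a point): Centre of the upper face of the knurled brass stop collar: a disc 42 mm across and 18 mm thick on the upright threaded stop rod of the press (rod 14 mm thick, its top 108 mm above the bench). The collar's middle is 9 mm below this point. It starts 6 to 20 mm too low.
- collar (a joint): Turn of the collar on its right-hand thread, in rad, growing counter-clockwise seen from above: that raises it, 15 mm per full turn (2.4 mm per rad); clockwise lowers it. It turns stiffly (about 0.04 N m), stays where it is left and can move only along its thread, so gripping fingers must rise with it. Highest at 12.5.
- pointer_tip (a point): Upper edge of the pointer's tip: a dark steel finger 7 mm wide, 4 mm thick, sticking out from the scale post towards the stop rod; its tip ends 62 mm from the rod's axis, on the side away from the robot. The post behind it is 24 mm wide, 104 mm from the rod, its top 108 mm above the bench. The pointer is clamped there, marks the wanted height and is not to be moved.
- stop_rod (a point): Foot of the threaded stop rod, on the press bed (painted plate 280 x 440 mm, top 30 mm above the bench). Axes of the press: x from its front (facing the robot) to its back, y left, z up. The bed's front edge is 130 mm before the rod. Column, head (to 280 mm high) and die block stand 170 mm or more to the right (-y); the long chrome handle is swung up there and stays up.
- slot (a point): Centre of the narrow upright slot in the front face of the latch housing, a grey box on the bed, 68 mm wide, 75 mm deep, top 104 mm above the bench. Slot 18 mm wide, 24 mm high, centre 70 mm above the bench; wall 4 mm. x of this frame points straight into the slot (level), z up. The hidden latch tab, a steel plate wider than the slot, has its face 24 mm behind the wall's outer face.
- latch (a joint): Travel of the hidden latch tab, in m: 0 as it starts, 0.010 fully pressed in (away from the slot). About 4 to 6 N pushes it in; it stays where it is left.
- pin_mid (a point): Middle of the release pin: a black square handle 60 mm long and 22 x 22 mm, with a steel rod 10 mm thick sticking out 70 mm at each end (200 mm over all, both ends alike, 110 g). x runs along the pin. At the start it lies level in the pin tray.
- pin_tray_in (a point): Centre of the floor of the pin tray, an open grey plastic tray fixed to the bench, 250 x 115 mm outside (long along its x), 16 mm high, walls 4 mm.
- parts_tray_in (a point): Centre of the floor of the parts tray, an open dark steel tray fixed to the bench, 200 x 120 mm outside (long along its x), 22 mm high, walls 4 mm.
- extension_ring: Zinc box extension ring, an open square frame 100 x 100 mm, 38 mm high, lying on the bench. A bystander; origin at the centre of its underside.
- ground_clamp: Copper ground clamp, 60 x 22 mm, 40 mm high, lying on the bench. A bystander; origin at the centre of its underside.
- flat_connector: Flattened EMT connector, about 57 x 42 mm, 14 mm high, lying on the bench. A bystander; origin at the centre of its underside.
- coupling1_mid (a point): Middle of a galvanized conduit coupling: a plain tube 36 mm across, 36 mm long, wall 3.5 mm, 90 g; z along its axis. At the start it stands on end near the front edge of the press bed, in front of the stop rod and the latch housing. Two to four of the four couplings are there.
- coupling2_mid (a point): Middle of a galvanized conduit coupling: a plain tube 36 mm across, 36 mm long, wall 3.5 mm, 90 g; z along its axis. At the start it stands on end near the front edge of the press bed, in front of the stop rod and the latch housing. Two to four of the four couplings are there.
- coupling3_mid (a point): Middle of a galvanized conduit coupling: a plain tube 36 mm across, 36 mm long, wall 3.5 mm, 90 g; z along its axis. At the start it stands on end near the front edge of the press bed, in front of the stop rod and the latch housing. Two to four of the four couplings are there.
- coupling4_mid (a point): Middle of a galvanized conduit coupling: a plain tube 36 mm across, 36 mm long, wall 3.5 mm, 90 g; z along its axis. At the start it stands on end near the front edge of the press bed, in front of the stop rod and the latch housing. Two to four of the four couplings are there.
Not all that is in view belongs to the job. What is shaped like the part that bears coupling2_mid but pink, purple or turquoise is not meant.

How it is judged (in metres and radians):
On the way, in this order (a step that is already met when the one before it is completed fails the run):
1. every coupling is in the parts tray (x of coupling1_mid in the frame of parts_tray_in between -0.092 and 0.092 m and y of coupling1_mid in the frame of parts_tray_in between -0.052 and 0.052 m and z of each of coupling1_mid, coupling2_mid, coupling3_mid, coupling4_mid in the frame of parts_tray_in below 0.035 m and x of coupling2_mid in the frame of parts_tray_in between -0.092 and 0.092 m and y of coupling2_mid in the frame of parts_tray_in between -0.052 and 0.052 m and x of coupling3_mid in the frame of parts_tray_in between -0.092 and 0.092 m and y of coupling3_mid in the frame of parts_tray_in between -0.052 and 0.052 m and x of coupling4_mid in the frame of parts_tray_in between -0.092 and 0.092 m and y of coupling4_mid in the frame of parts_tray_in between -0.052 and 0.052 m), for 0.2 s.
2. the collar's upper face is level with the pointer (z of collar_top in the frame of pointer_tip between -0.002 and 0.002 m), for 0.3 s.
3. the hidden latch tab is pressed in (value of joint latch above 0.008 m), for 0.1 s.
At the end, for the whole second after the job is handed in: Every coupling inside the parts tray; the collar's upper face within 2 mm of the height of the pointer's upper edge; the latch tab pressed in more than 8 mm; the pin lying in the pin tray, its middle within 50 mm (lengthways) and 52 mm (across) of the tray's centre (all of step 1 and all of step 2 and value of joint latch above 0.008 m and x of pin_mid in the frame of pin_tray_in between -0.05 and 0.05 m and y of pin_mid in the frame of pin_tray_in between -0.052 and 0.052 m and z of pin_mid in the frame of pin_tray_in below 0.02 m); the robot touches nothing.
It fails at once if the pointer is shifted by more than 3 mm (distance of pointer_tip from where it was at the start of the episode above 0.003 m).
It fails at once if the extension ring is shifted by more than 30 mm (distance of extension_ring from where it was at the start of the episode above 0.03 m).
It fails at once if the ground clamp is shifted by more than 30 mm (distance of ground_clamp from where it was at the start of the episode above 0.03 m).
It fails at once if the flat connector is shifted by more than 30 mm (distance of flat_connector from where it was at the start of the episode above 0.03 m).
Of coupling1, coupling2, coupling3, coupling4 only 2 to 4 are there at a start; the rules pass over those that are not, and their reading is None.
At some moment in a run one of coupling1, coupling2, coupling3, coupling4, pin may be knocked a few centimetres aside while the robot is not near it.
Once in a run the grip may slacken for a moment while it holds something.
It also fails if it takes over 210 s, if anything falls off the work surface, if the arm or the gripper's body presses on something with over 40 N, if the wrist force passes 120 N, or if a joint passes its speed limit or range.

## Working session

There is one attempt and no reset: what is moved stays moved. The work goes in short steps, Python scripts to look and compute and a tool call to move; the robot and the scene stay as the last step left them, time stands still between calls to the robot, and variables do not carry over. Pictures are saved under pics/ and viewed, at most 14 in all, crops included, and the job is handed in when it is done.

Besides the shell and the picture viewer there is one more tool, called by a JSON object that holds its "api" and its "payload", one argument or row to a line. arm_command: Moves the arm, as the interface text tells. Its arguments: {"type":"object","properties":{"travel":{"type":"array"},"rot":{"type":"array"},"gripper":{"type":"array"}},"required":["travel","rot","gripper"]}

```bash
mkdir -p pics; ls
cat > h.py <<'E'
from plant import ctrl
import numpy as np, cv2
from scipy.spatial.transform import Rotation as Ro
def cam(n):
    c=ctrl.calibration(n); im,d=ctrl.read_camera(n); return im,d,c
def w(c,d,u,v,z=None):
    if z is None:
        p=d[max(0,int(v)-1):int(v)+2,max(0,int(u)-1):int(u)+2]; p=p[p>0]; z=np.median(p) if len(p) else np.nan
    X=np.array([(u-c['cx'])/c['fx']*z,(v-c['cy'])/c['fy']*z,z])
    return np.array(c['R']).T@(X-np.array(c['t']))
def cloud(c,d):
    v,u=np.mgrid[:d.shape[0],:d.shape[1]]
    X=np.stack([(u-c['cx'])/c['fx']*d,(v-c['cy'])/c['fy']*d,d],-1)
    P=(X-np.array(c['t']))@np.array(c['R']); P[d==0]=np.nan; return P
def proj(c,X):
    p=np.array(c['R'])@np.array(X)+np.array(c['t']); return np.array([c['fx']*p[0]/p[2]+c['cx'],c['fy']*p[1]/p[2]+c['cy']])
E
python3 - <<'E'
from h import *
print(ctrl.sense())
for n in ['scene','side','wrist']:
    im,d,c=cam(n); cv2.imwrite(f'pics/{n}0.png',im); np.savez(f'{n}0.npz',im=im,d=d,**c)
    print(n,c)
    for q in (['stop_rod','collar_top','pointer_tip','slot','pin_mid','pin_tray_in','parts_tray_in','coupling1_mid','extension_ring','ground_clamp','flat_connector'] if n!='wrist' else []):
        for r in ctrl.mark_of(q,n)[:5]:
            l=r['location']
            print(q,np.round(l),round(r['score'],2),np.round(w(c,d,*l)) if 0<=l[0]<560 and 0<=l[1]<420 else '')
E
```

```text
pics
{'time': 0.0, 'joint_pos': array([-3.69031279e-02,  2.64783076e-01,  1.60539305e+00, -1.58882748e-05,
        1.27369520e+00, -3.69117502e-02]), 'joint_velocities': array([ 7.47981732e-04, -1.82539185e-03, -1.09295718e-03, -4.04309741e-04,
       -1.86064692e-05, -3.97253399e-04]), 'tau': array([ 6.10465631e-04, -5.15121067e+01, -3.67308676e+01, -4.07824507e-05,
        1.31324201e-02,  1.46811578e-05]), 'tcp_pos': array([6.74209295e+02, 1.96072412e-02, 2.07631637e+02]), 'tcp_rot': array([-0.00082964,  0.70710162,  0.70711102, -0.00078092]), 'contact_force': array([0.1476086 , 0.71182889, 0.40191677]), 'torque': array([-0.01932464, -0.01740251,  0.02229598]), 'grip_force': 0.0, 'gripper_width': 85.33418719323674}
scene {'fx': 423.50415788629346, 'fy': 423.50415788629346, 'cx': 282.32180763767155, 'cy': 216.1990326605171, 'R': array([[ 0.25202134,  0.96768785,  0.00809137],
       [ 0.74067218, -0.1875035 , -0.64517219],
       [-0.62280813,  0.16859021, -0.76399435]]), 't': array([-115.64273145, -353.04440922, 1613.99757713])}
collar_top [255. 242.] 0.45 [ 613. -118.   81.]
poin
[... 1242 characters left out ...]
_tray_in [224. 154.] 0.81 [516. 372.   3.]
coupling1_mid [306. 280.] 0.65 [ 525. -178.   34.]
coupling1_mid [227. 350.] 0.32 [ 315. -255.   15.]
extension_ring [314. 162.] 0.59 [728. 186.  35.]
extension_ring [315. 209.] 0.59 [636.  -2.  52.]
ground_clamp [309. 281.] 0.37 [ 531. -180.   32.]
flat_connector [228. 347.] 0.74 [ 319. -247.   12.]
wrist {'fx': 353.02523939256514, 'fy': 353.02523939256514, 'cx': 279.6402931830355, 'cy': 207.78873191313178, 'R': array([[ 9.99999781e-01,  6.16428667e-04,  2.41463235e-04],
       [ 5.27491284e-04, -9.62284626e-01,  2.72044153e-01],
       [ 4.00052173e-04, -2.72043966e-01, -9.62284740e-01]]), 't': array([-676.09965331,  -36.82835036,  378.18618323])}
```

Run:
```python
import cv2
a=cv2.imread('pics/scene0.png')[150:330,150:450]; b=cv2.imread('pics/side0.png')[130:370,180:420]
cv2.imwrite('pics/a.png',cv2.resize(a,(800,480),interpolation=cv2.INTER_CUBIC)); cv2.imwrite('pics/b.png',cv2.resize(b,(600,600),interpolation=cv2.INTER_CUBIC))
```

```text
(no output)
```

View pics/a.png

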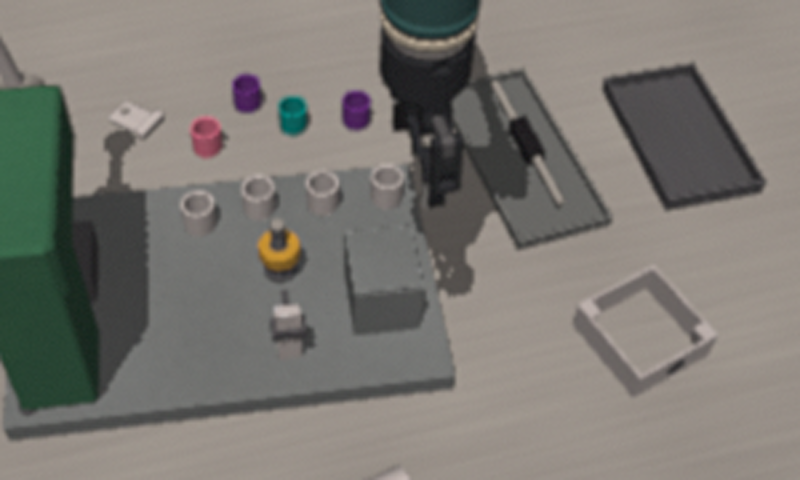

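View pics/b.png

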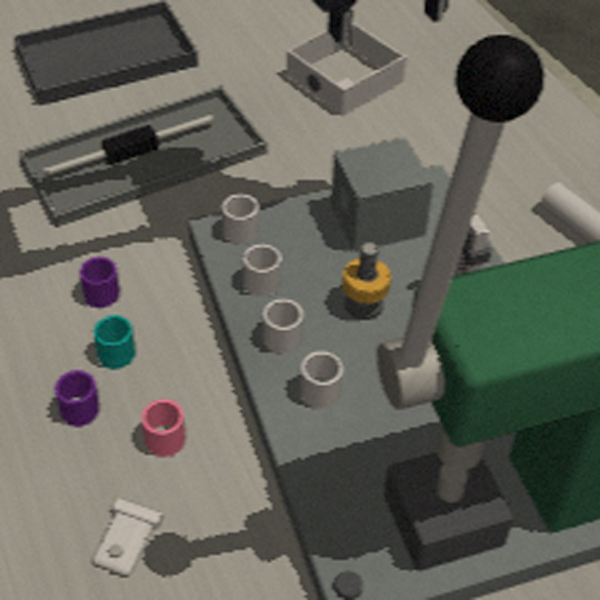

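View pics/wrist0.png

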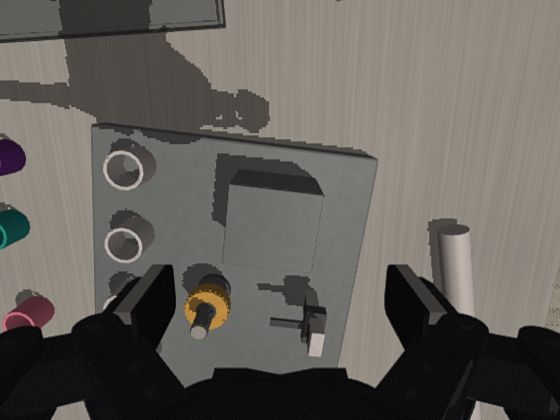

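Scene picture, full-frame pixels: there are four galvanized couplings on the bed at (224,229), (247,223), (271,221) and (295,219). Look-alikes on the bench are purple (242,185), turquoise (260,193), pink (227,201) and purple (284,191), and I rule these out by colour and place. The parts tray is dark at (403,200). The pin tray is grey at (346,205) and holds the pin.

Run:
```python
from h import *
L={}
for n in ['scene','side','wrist']:
    f=np.load(n+'0.npz'); c={k:f[k] for k in f}; P=cloud(c,f['d']); im=f['im'].astype(int); L[n]=P
    x,y,z=P[...,0],P[...,1],P[...,2]
    hsv=cv2.cvtColor(f['im'],cv2.COLOR_BGR2HSV)
    print(n)
    bed=(abs(z-30)<6)&(x>450)&(x<760)&(y<60)&(y>-330)
    print(' bed z',np.median(z[bed])if bed.any() else '', 'bench z',np.nanmedian(z[abs(z)<8]))
    m=((z>60)&(z<72)&(x>440)&(x<575)&(y>-260)&(y<80)).astype(np.uint8)
    k,lab,st,_=cv2.connectedComponentsWithStats(m,connectivity=8)
    for i in range(1,k):
        if st[i,4]>15:
            q=P[lab==i]; r=cv2.minEnclosingCircle(q[:,:2].astype(np.float32)); print(' coup',st[i,4],np.round(q.mean(0)),np.round(r[0]),round(r[1]))
    m=((z>97)&(z<112)&(x>560)&(x<760)&(y>-230)&(y<60)).astype(np.uint8)
    k,lab,st,_=cv2.connectedComponentsWithStats(m,connectivity=8)
    for i in range(1,k):
        if st[i,4]>8:
            q=P[lab==i]; r=cv2.minAreaRect(q[:,:2].astype(np.float32)); print(' high',st[i,4],np.round(q.mean(0)),np.round(r[0]),np.round(r[1]),round(r[2],1))
    br=(hsv[...,0]>12)&(hsv[...,0]<28)&(hsv[...,1]>150)&(x>540)&(x<680)&(y<-60)&(y>-200)
    q=P[br]; 
    if len(q): print(' brass',len(q),np.round(np.percentile(q,[2,50,98],axis=0)))
    # pin
    dk=(f['im'].max(-1)<45)&(z>8)&(z<32)&(x>400)&(x<600)&(y>130)&(y<260)
    st_=(z>7)&(z<32)&(x>380)&(x<600)&(y>130)&(y<270)&(f['im'].min(-1)>120)
    for nm,mm in(('dark',dk),('steel',st_)):
        q=P[mm]
        if len(q)>10: r=cv2.minAreaRect(q[:,:2].astype(np.float32)); print(' pin',nm,len(q),np.round(q.mean(0)),np.round(r[0]),np.round(r[1]),round(r[2],1))
    # trays rims
    for nm,b,zz in(('parts',(380,640,290,470),22),('pint',(350,640,110,290),16)):
        q=P[(x>b[0])&(x<b[1])&(y>b[2])&(y<b[3])&(z>zz-7)&(z<zz+6)&(f['im'].max(-1)<110)]
        if len(q)>10:
            r=cv2.minAreaRect(q[:,:2].astype(np.float32)); print(' ',nm,len(q),np.round(r[0]),np.round(r[1]),round(r[2],1))
```

```text
scene
 bed z 30.160903234087122 bench z 0.3451100181559954
 coup 59 [538.  16.  65.] [538.  17.] 20
 coup 57 [530. -55.  64.] [530. -56.] 19
 coup 50 [ 520. -124.   65.] [ 519. -124.] 19
 coup 61 [ 526. -190.   65.] [ 525. -190.] 18
 high 32 [ 607. -119.  106.] [ 605. -119.] [14. 14.] 74.1
 high 650 [673. -26. 104.] [670. -26.] [68. 80.] 83.0
 high 61 [ 710. -131.  106.] [ 710. -131.] [24. 14.] 86.1
 brass 129 [[ 592. -138.   61.]
 [ 617. -120.   74.]
 [ 627. -101.   78.]]
 pin dark 107 [487. 200.  24.] [486. 201.] [57. 18.] 3.9
 pin steel 68 [492. 204.  20.] [482. 203.] [193.   8.] 2.7
  parts 378 [515. 388.] [124. 205.] 88.6
  pint 386 [497. 193.] [255. 116.] 3.8
side
 bed z 30.623691039476228 bench z 0.7618784380696674
 coup 83 [536.  12.  65.] [537.  12.] 20
 coup 90 [528. -59.  65.] [528. -58.] 19
 coup 101 [ 518. -128.   65.] [ 518. -127.] 18
 coup 111 [ 523. -194.   65.] [ 522. -194.] 19
 high 679 [666. -32. 104.] [669. -30.] [69. 78.] 83.3
 high 61 [ 705. -139.  106.] [ 707. -136.] [24. 14.] 80.6
 high 48 [ 603. -124.  106.] [ 603. -122.] [15. 16.] 31.0
 brass 196 [[ 583. -143.   60.]
 [ 596. -131.   74.]
 [ 622. -103.   78.]]
 pin dark 206 [482. 194.  21.] [524. 180.] [127. 103.] 18.9
 pin steel 87 [481. 200.  20.] [484. 200.] [196.  10.] 2.5
  parts 397 [514. 383.] [130. 198.] 88.4
  pint 652 [495. 189.] [249. 120.] 3.9
wrist
 bed z 30.112560408501086 bench z 0.21717296300431987
 coup 634 [538.  16.  65.] [538.  15.] 18
 coup 584 [530. -55.  65.] [530. -56.] 18
 coup 81 [ 509. -113.   65.] [ 509. -115.] 11
 high 7611 [670. -25. 104.] [670. -27.] [68. 77.] 83.0
 high 325 [ 606. -117.  105.] [ 605. -119.] [15. 15.] 2.1
 high 458 [ 708. -130.  106.] [ 708. -132.] [25. 13.] 82.1
 brass 1142 [[ 586. -136.   60.]
 [ 610. -110.   74.]
 [ 626.  -98.   75.]]
 pin dark 356 [515. 136.  12.] [511. 136.] [177.   1.] 3.5
  pint 1513 [518. 145.] [213.  20.] 3.6
```

{"api": "arm_command", "payload": {
  "travel": [
    [3.1,-27.4,20],
    [3.1,-27.4,20],
    [3.1,-27.4,20],
    [3.1,-27.4,20],
    [3.1,-27.4,20]
  ],
  "rot": [
    [0,0,0],
    [0,0,0],
    [0,0,0],
    [0,0,0],
    [0,0,0]
  ],
  "gripper": [0.65,0.65,0.65,0.65,0.65]
}}

```text
time: 1.67
tcp_pos: [536.7, 15.6, 108.2]
tcp_rot: [0.0, 0.707, 0.707, 0.0]
contact_force: [-0.6, -0.5, 0.8]
gripper_width: 55.5
grip_force: 0.0
```

{"api": "arm_command", "payload": {
  "travel": [
    [0,0,26],
    [0,0,26],
    [0,0,24],
    [0,0,0],
    [0,0,0]
  ],
  "rot": [
    [0,0,0],
    [0,0,0],
    [0,0,0],
    [0,0,0],
    [0,0,0]
  ],
  "gripper": [0.65,0.65,0.65,0.65,0]
}}

```text
time: 2.08
tcp_pos: [536.5, 15.5, 31.9]
tcp_rot: [-0.001, 0.707, 0.707, -0.001]
contact_force: [0.2, 0.3, 0.7]
gripper_width: 44.9
grip_force: 0.0
```

{"api": "arm_command", "payload": {
  "travel": [
    [0,0,0],
    [0,0,0],
    [0,0,0],
    [0,0,0],
    [0,0,0]
  ],
  "rot": [
    [0,0,0],
    [0,0,0],
    [0,0,0],
    [0,0,0],
    [0,0,0]
  ],
  "gripper": [0,0,0,0,0]
}}

```text
time: 2.5
tcp_pos: [539.1, 15.5, 34.2]
tcp_rot: [0.001, 0.707, 0.707, 0.001]
contact_force: [0.1, 1.0, 2.8]
gripper_width: 32.8
grip_force: 59.9
```

{"api": "arm_command", "payload": {
  "travel": [
    [0,0,-30],
    [0,0,-30],
    [39.9,-7.2,0],
    [39.9,-7.2,0],
    [39.9,-7.2,0]
  ],
  "rot": [
    [0,0,0],
    [0,0,0],
    [0,0,0],
    [0,0,0],
    [0,0,0]
  ],
  "gripper": [0,0,0,0,0]
}}

```text
time: 2.92
tcp_pos: [517.3, 136.0, 94.6]
tcp_rot: [0.001, 0.708, 0.706, 0.001]
contact_force: [0.7, -0.2, -1.0]
gripper_width: 33.0
grip_force: 60.0
```

{"api": "arm_command", "payload": {
  "travel": [
    [39.9,-7.2,0],
    [39.9,-7.2,0],
    [39.9,-7.2,0],
    [39.9,-7.2,0],
    [39.9,-7.2,0]
  ],
  "rot": [
    [0,0,0],
    [0,0,0],
    [0,0,0],
    [0,0,0],
    [0,0,0]
  ],
  "gripper": [0,0,0,0,0]
}}

```text
time: 3.33
tcp_pos: [479.8, 336.7, 93.4]
tcp_rot: [0.0, 0.707, 0.707, 0.0]
contact_force: [0.4, 0.0, -0.9]
gripper_width: 33.3
grip_force: 60.0
```

{"api": "arm_command", "payload": {
  "travel": [
    [39.9,-7.2,0],
    [39.9,-7.2,0],
    [0,0,0],
    [0,0,0]
  ],
  "rot": [
    [0,0,0],
    [0,0,0],
    [0,0,0],
    [0,0,0]
  ],
  "gripper": [0,0,0,0]
}}

```text
time: 3.67
tcp_pos: [465.3, 416.8, 93.2]
tcp_rot: [0.0, 0.706, 0.709, 0.0]
contact_force: [-0.7, 0.1, -1.2]
gripper_width: 33.1
grip_force: 60.0
```

Run:
```python
from h import *
im,d,c=cam('wrist'); cv2.imwrite('pics/w1.png',im); print(ctrl.sense()['tcp_rot'])
```

```text
[ 1.85051589e-04  7.06306298e-01  7.07906284e-01 -2.70322224e-04]
```

View pics/w1.png

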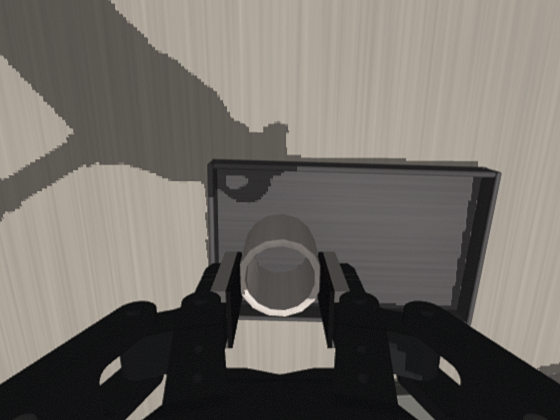

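The wrist picture shows the coupling upright between the pads at (280,275), with the tray below it. I'll lower it now.

{"api": "arm_command", "payload": {
  "travel": [
    [0,0,40],
    [0,0,32],
    [0,0,10],
    [0,0,0],
    [0,0,0]
  ],
  "rot": [
    [0,0,0],
    [0,0,0],
    [0,0,0],
    [0,0,0],
    [0,0,0]
  ],
  "gripper": [0,0,0,0,0.55]
}}

```text
time: 4.13
tcp_pos: [466.2, 412.9, 10.9]
tcp_rot: [0.0, 0.708, 0.707, -0.001]
contact_force: [-1.0, 0.2, 0.9]
gripper_width: 43.5
grip_force: 0.0
```

{"api": "arm_command", "payload": {
  "travel": [
    [0,0,0],
    [0,0,0],
    [0,0,-30],
    [0,0,-40],
    [0,0,0]
  ],
  "rot": [
    [0,0,0],
    [0,0,0],
    [0,0,0],
    [0,0,0],
    [0,0,0]
  ],
  "gripper": [0.55,0.55,0.55,0.6,0.65]
}}

```text
time: 4.55
tcp_pos: [470.9, 418.1, 89.9]
tcp_rot: [0.001, 0.707, 0.707, 0.007]
contact_force: [1.5, 2.2, 1.4]
gripper_width: 55.5
grip_force: 0.0
```

```bash
cat > cp.py <<'E'
from h import *
def coup(n='scene'):
    im,d,c=cam(n); P=cloud(c,d); x,y,z=P[...,0],P[...,1],P[...,2]
    sat=cv2.cvtColor(im,cv2.COLOR_BGR2HSV)[...,1]
    for nm,mm in (('bed',(z>60)&(z<72)&(x>440)&(x<580)&(y>-270)&(y<80)),('tray',(z>26)&(z<50)&(x>400)&(x<630)&(y>310)&(y<460)),('bench',(z>25)&(z<45)&(x>330)&(x<475)&(y>-220)&(y<100)&(sat<60))):
        k,lab,st,_=cv2.connectedComponentsWithStats(mm.astype(np.uint8),connectivity=8)
        for i in range(1,k):
            if st[i,4]>15:
                q=P[lab==i]; r=cv2.minEnclosingCircle(q[:,:2].astype(np.float32)); print(n,nm,st[i,4],np.round(q.mean(0)),np.round(r[0]),round(r[1]))
if __name__=='__main__': coup(); print(ctrl.sense()['tcp_pos'])
E
python3 cp.py
```

```text
scene bed 57 [531. -55.  65.] [531. -55.] 20
scene bed 55 [ 521. -123.   64.] [ 519. -124.] 19
scene bed 61 [ 526. -190.   65.] [ 526. -190.] 20
scene tray 89 [469. 411.  35.] [468. 414.] 21
scene bench 43 [ 470. -195.   30.] [ 471. -193.] 27
[470.10996608 417.45774615  87.54801502]
```

{"api": "arm_command", "payload": {
  "travel": [
    [-39.2,5.3,0],
    [-39.2,5.3,0],
    [-39.2,5.3,0],
    [-39.2,5.3,0],
    [-39.2,5.3,0]
  ],
  "rot": [
    [0,0,0],
    [0,0,0],
    [0,0,0],
    [0,0,0],
    [0,0,0]
  ],
  "gripper": [0.65,0.65,0.65,0.65,0.65]
}}

```text
time: 5.02
tcp_pos: [492.1, 216.6, 80.8]
tcp_rot: [0.0, 0.707, 0.707, -0.0]
contact_force: [0.9, -0.0, -0.6]
gripper_width: 55.4
grip_force: 0.0
```

{"api": "arm_command", "payload": {
  "travel": [
    [-39.2,5.3,0],
    [-39.2,5.3,0],
    [-39.2,5.3,0],
    [-39.2,5.3,0],
    [-39.2,5.3,0]
  ],
  "rot": [
    [0,0,0],
    [0,0,0],
    [0,0,0],
    [0,0,0],
    [0,0,0]
  ],
  "gripper": [0.65,0.65,0.65,0.65,0.65]
}}

```text
time: 5.43
tcp_pos: [518.6, 20.4, 81.0]
tcp_rot: [0.0, 0.707, 0.707, 0.0]
contact_force: [0.1, -0.9, -0.2]
gripper_width: 55.4
grip_force: 0.0
```

{"api": "arm_command", "payload": {
  "travel": [
    [-39.2,5.3,0],
    [-39.2,5.3,0],
    [0,0,0],
    [0,0,0],
    [0,0,0]
  ],
  "rot": [
    [0,0,0],
    [0,0,0],
    [0,0,0],
    [0,0,0],
    [0,0,0]
  ],
  "gripper": [0.65,0.65,0.65,0.65,0.65]
}}

```text
time: 5.85
tcp_pos: [529.1, -56.0, 80.7]
tcp_rot: [-0.0, 0.708, 0.707, -0.0]
contact_force: [-0.1, 0.6, -0.0]
gripper_width: 55.3
grip_force: 0.0
```

```bash
python3 -c "
from cp import *
coup('wrist');print(ctrl.sense()['tcp_pos'],ctrl.sense()['tcp_rot'])"
```

```text
wrist bed 1446 [529. -55.  65.] [529. -55.] 18
wrist bed 1382 [ 519. -123.   65.] [ 519. -124.] 18
wrist bench 41 [ 474. -155.   30.] [ 475. -156.] 7
[529.02769352 -55.19416863  80.66548149] [-4.84719289e-04  7.07108228e-01  7.07105164e-01 -6.87420122e-05]
```

{"api": "arm_command", "payload": {
  "travel": [
    [0,0,26],
    [0,0,22],
    [0,0,0],
    [0,0,0],
    [0,0,0]
  ],
  "rot": [
    [0,0,0],
    [0,0,0],
    [0,0,0],
    [0,0,0],
    [0,0,0]
  ],
  "gripper": [0.65,0.65,0.65,0,0]
}}

```text
time: 6.32
tcp_pos: [529.8, -54.8, 33.7]
tcp_rot: [-0.0, 0.706, 0.708, 0.0]
contact_force: [-2.0, 0.6, 4.1]
gripper_width: 33.1
grip_force: 58.4
```

{"api": "arm_command", "payload": {
  "travel": [
    [0,0,0],
    [0,0,0],
    [0,0,0],
    [0,0,-30],
    [0,0,-30]
  ],
  "rot": [
    [0,0,0],
    [0,0,0],
    [0,0,0],
    [0,0,0],
    [0,0,0]
  ],
  "gripper": [0,0,0,0,0]
}}

```text
time: 6.73
tcp_pos: [527.2, -55.6, 91.8]
tcp_rot: [-0.002, 0.707, 0.707, -0.002]
contact_force: [0.8, 0.0, -1.6]
gripper_width: 32.3
grip_force: 60.0
```

{"api": "arm_command", "payload": {
  "travel": [
    [39.2,2.75,0],
    [39.2,2.75,0],
    [39.2,2.75,0],
    [39.2,2.75,0],
    [39.2,2.75,0]
  ],
  "rot": [
    [0,0,0],
    [0,0,0],
    [0,0,0],
    [0,0,0],
    [0,0,0]
  ],
  "gripper": [0,0,0,0,0]
}}

```text
time: 7.15
tcp_pos: [543.7, 141.7, 93.9]
tcp_rot: [0.0, 0.707, 0.707, 0.001]
contact_force: [1.4, 0.1, -1.2]
gripper_width: 32.6
grip_force: 60.0
```

{"api": "arm_command", "payload": {
  "travel": [
    [39.2,2.75,0],
    [39.2,2.75,0],
    [39.2,2.75,0],
    [39.2,2.75,0],
    [39.2,2.75,0]
  ],
  "rot": [
    [0,0,0],
    [0,0,0],
    [0,0,0],
    [0,0,0],
    [0,0,0]
  ],
  "gripper": [0,0,0,0,0]
}}

```text
time: 7.57
tcp_pos: [557.2, 338.1, 93.6]
tcp_rot: [0.0, 0.707, 0.707, 0.0]
contact_force: [1.1, -0.9, -0.0]
gripper_width: 32.5
grip_force: 60.0
```

{"api": "arm_command", "payload": {
  "travel": [
    [39.2,2.75,0],
    [39.2,2.75,0],
    [0,0,0],
    [0,0,0]
  ],
  "rot": [
    [0,0,0],
    [0,0,0],
    [0,0,0],
    [0,0,0]
  ],
  "gripper": [0,0,0,0]
}}

```text
time: 7.9
tcp_pos: [562.5, 416.9, 93.2]
tcp_rot: [0.0, 0.706, 0.708, 0.0]
contact_force: [0.0, -1.4, -1.1]
gripper_width: 32.6
grip_force: 60.0
```

{"api": "arm_command", "payload": {
  "travel": [
    [0,0,40],
    [0,0,32],
    [0,0,10],
    [0,0,0],
    [0,0,0]
  ],
  "rot": [
    [0,0,0],
    [0,0,0],
    [0,0,0],
    [0,0,0],
    [0,0,0]
  ],
  "gripper": [0,0,0,0,0.55]
}}

```text
time: 8.32
tcp_pos: [562.6, 413.0, 11.0]
tcp_rot: [-0.0, 0.708, 0.707, -0.001]
contact_force: [-0.4, -0.1, 1.2]
gripper_width: 43.5
grip_force: 0.0
```

{"api": "arm_command", "payload": {
  "travel": [
    [0,0,0],
    [0,0,0],
    [0,0,-30],
    [0,0,-40],
    [0,0,0]
  ],
  "rot": [
    [0,0,0],
    [0,0,0],
    [0,0,0],
    [0,0,0],
    [0,0,0]
  ],
  "gripper": [0.55,0.55,0.55,0.6,0.65]
}}

```text
time: 8.73
tcp_pos: [567.9, 417.7, 91.0]
tcp_rot: [0.001, 0.707, 0.707, 0.007]
contact_force: [1.5, 0.6, 2.6]
gripper_width: 55.6
grip_force: 0.0
```

{"api": "arm_command", "payload": {
  "travel": [
    [-38.4,-3.1,0],
    [-38.4,-3.1,0],
    [-38.4,-3.1,0],
    [-38.4,-3.1,0],
    [-38.4,-3.1,0]
  ],
  "rot": [
    [0,0,0],
    [0,0,0],
    [0,0,0],
    [0,0,0],
    [0,0,0]
  ],
  "gripper": [0.65,0.65,0.65,0.65,0.65]
}}

```text
time: 9.15
tcp_pos: [547.5, 221.1, 82.3]
tcp_rot: [0.001, 0.707, 0.707, 0.001]
contact_force: [1.1, 0.1, 0.2]
gripper_width: 55.8
grip_force: 0.0
```

{"api": "arm_command", "payload": {
  "travel": [
    [-38.4,-3.1,0],
    [-38.4,-3.1,0],
    [-38.4,-3.1,0],
    [-38.4,-3.1,0],
    [-38.4,-3.1,0]
  ],
  "rot": [
    [0,0,0],
    [0,0,0],
    [0,0,0],
    [0,0,0],
    [0,0,0]
  ],
  "gripper": [0.65,0.65,0.65,0.65,0.65]
}}

```text
time: 9.57
tcp_pos: [532.1, 28.6, 82.4]
tcp_rot: [0.001, 0.707, 0.707, 0.001]
contact_force: [0.9, -0.3, 0.2]
gripper_width: 55.6
grip_force: 0.0
```

{"api": "arm_command", "payload": {
  "travel": [
    [-38.4,-3.1,0],
    [-38.4,-3.1,0],
    [-38.4,-3.1,0],
    [-38.4,-3.1,0],
    [0,0,0]
  ],
  "rot": [
    [0,0,0],
    [0,0,0],
    [0,0,0],
    [0,0,0],
    [0,0,0]
  ],
  "gripper": [0.65,0.65,0.65,0.65,0.65]
}}

```text
time: 9.98
tcp_pos: [519.7, -129.6, 82.7]
tcp_rot: [0.003, 0.709, 0.705, -0.0]
contact_force: [1.2, 0.1, 0.6]
gripper_width: 55.7
grip_force: 0.0
```

```bash
python3 -c "
from cp import *
coup('wrist');coup('scene');print(ctrl.sense()['tcp_pos'],ctrl.sense()['tcp_rot'])"
```

```text
wrist bed 1427 [ 519. -124.   65.] [ 519. -125.] 18
wrist bed 1394 [ 524. -191.   65.] [ 524. -191.] 18
wrist bench 19 [382. -74.  33.] [381. -74.] 3
wrist bench 227 [ 473. -141.   29.] [ 472. -135.] 20
wrist bench 220 [ 472. -211.   30.] [ 471. -207.] 13
scene bed 36 [ 527. -125.   65.] [ 521. -124.] 18
scene bed 61 [ 525. -190.   65.] [ 525. -191.] 19
scene tray 90 [469. 411.  36.] [470. 413.] 21
scene tray 100 [564. 411.  35.] [562. 410.] 20
scene bench 56 [ 471. -188.   29.] [ 473. -179.] 41
[ 519.63698196 -124.9556885    82.10377986] [8.87732122e-04 7.08498237e-01 7.05711761e-01 6.08383676e-04]
```

{"api": "arm_command", "payload": {
  "travel": [
    [0,0,26],
    [0,0,23],
    [0,0,0],
    [0,0,0],
    [0,0,0]
  ],
  "rot": [
    [0,0,0],
    [0,0,0],
    [0,0,0],
    [0,0,0],
    [0,0,0]
  ],
  "gripper": [0.65,0.65,0.65,0,0]
}}

```text
time: 10.5
tcp_pos: [519.8, -122.2, 33.0]
tcp_rot: [0.0, 0.707, 0.708, 0.0]
contact_force: [-2.9, 1.5, 1.5]
gripper_width: 32.8
grip_force: 62.1
```

{"api": "arm_command", "payload": {
  "travel": [
    [0,0,0],
    [0,0,0],
    [0,0,0],
    [0,0,-31],
    [0,0,-30]
  ],
  "rot": [
    [0,0,0],
    [0,0,0],
    [0,0,0],
    [0,0,0],
    [0,0,0]
  ],
  "gripper": [0,0,0,0,0]
}}

```text
time: 10.92
tcp_pos: [517.0, -122.4, 91.9]
tcp_rot: [-0.002, 0.707, 0.707, -0.001]
contact_force: [0.9, 0.4, -0.8]
gripper_width: 33.1
grip_force: 60.0
```

{"api": "arm_command", "payload": {
  "travel": [
    [40.2,-4.5,0],
    [40.2,-4.5,0],
    [40.2,-4.5,0],
    [40.2,-4.5,0],
    [40.2,-4.5,0]
  ],
  "rot": [
    [0,0,0],
    [0,0,0],
    [0,0,0],
    [0,0,0],
    [0,0,0]
  ],
  "gripper": [0,0,0,0,0]
}}

```text
time: 11.33
tcp_pos: [496.6, 79.5, 93.9]
tcp_rot: [0.001, 0.707, 0.707, 0.001]
contact_force: [1.0, 0.1, -1.3]
gripper_width: 33.1
grip_force: 59.8
```

{"api": "arm_command", "payload": {
  "travel": [
    [40.2,-4.5,0],
    [40.2,-4.5,0],
    [40.2,-4.5,0],
    [40.2,-4.5,0],
    [40.2,-4.5,0]
  ],
  "rot": [
    [0,0,0],
    [0,0,0],
    [0,0,0],
    [0,0,0],
    [0,0,0]
  ],
  "gripper": [0,0,0,0,0]
}}

```text
time: 11.75
tcp_pos: [473.9, 281.0, 93.7]
tcp_rot: [0.0, 0.707, 0.707, 0.001]
contact_force: [0.5, -0.4, -0.5]
gripper_width: 33.0
grip_force: 59.8
```

{"api": "arm_command", "payload": {
  "travel": [
    [40.2,-4.5,0],
    [40.2,-4.5,0],
    [0,0,0],
    [0,0,0],
    [0,0,0]
  ],
  "rot": [
    [0,0,0],
    [0,0,0],
    [0,0,0],
    [0,0,0],
    [0,0,0]
  ],
  "gripper": [0,0,0,0,0]
}}

```text
time: 12.17
tcp_pos: [464.9, 359.2, 93.0]
tcp_rot: [0.0, 0.707, 0.708, -0.0]
contact_force: [-0.2, 0.1, -1.3]
gripper_width: 32.8
grip_force: 59.8
```

{"api": "arm_command", "payload": {
  "travel": [
    [0,0,40],
    [0,0,32],
    [0,0,10],
    [0,0,0],
    [0,0,0]
  ],
  "rot": [
    [0,0,0],
    [0,0,0],
    [0,0,0],
    [0,0,0],
    [0,0,0]
  ],
  "gripper": [0,0,0,0,0.55]
}}

```text
time: 12.58
tcp_pos: [465.3, 357.8, 10.9]
tcp_rot: [-0.0, 0.708, 0.707, -0.001]
contact_force: [0.3, 1.0, 0.8]
gripper_width: 44.0
grip_force: 0.0
```

{"api": "arm_command", "payload": {
  "travel": [
    [0,0,0],
    [0,0,0],
    [0,0,-30],
    [0,0,-40],
    [0,0,0]
  ],
  "rot": [
    [0,0,0],
    [0,0,0],
    [0,0,0],
    [0,0,0],
    [0,0,0]
  ],
  "gripper": [0.55,0.55,0.55,0.6,0.65]
}}

```text
time: 13.0
tcp_pos: [470.6, 362.8, 90.0]
tcp_rot: [0.001, 0.707, 0.707, 0.007]
contact_force: [2.5, 1.2, 0.9]
gripper_width: 55.6
grip_force: 0.0
```

{"api": "arm_command", "payload": {
  "travel": [
    [-39.2,4.15,0],
    [-39.2,4.15,0],
    [-39.2,4.15,0],
    [-39.2,4.15,0],
    [-39.2,4.15,0]
  ],
  "rot": [
    [0,0,0],
    [0,0,0],
    [0,0,0],
    [0,0,0],
    [0,0,0]
  ],
  "gripper": [0.65,0.65,0.65,0.65,0.65]
}}

```text
time: 13.42
tcp_pos: [486.8, 161.9, 82.5]
tcp_rot: [0.001, 0.707, 0.707, 0.001]
contact_force: [0.6, -0.5, 0.2]
gripper_width: 55.8
grip_force: 0.0
```

{"api": "arm_command", "payload": {
  "travel": [
    [-39.2,4.15,0],
    [-39.2,4.15,0],
    [-39.2,4.15,0],
    [-39.2,4.15,0],
    [-39.2,4.15,0]
  ],
  "rot": [
    [0,0,0],
    [0,0,0],
    [0,0,0],
    [0,0,0],
    [0,0,0]
  ],
  "gripper": [0.65,0.65,0.65,0.65,0.65]
}}

```text
time: 13.83
tcp_pos: [507.6, -34.9, 82.6]
tcp_rot: [0.001, 0.707, 0.707, 0.001]
contact_force: [0.9, -0.5, 0.5]
gripper_width: 55.8
grip_force: 0.0
```

{"api": "arm_command", "payload": {
  "travel": [
    [-39.2,4.15,0],
    [-39.2,4.15,0],
    [-39.2,4.15,0],
    [-39.2,4.15,0],
    [0,0,0]
  ],
  "rot": [
    [0,0,0],
    [0,0,0],
    [0,0,0],
    [0,0,0],
    [0,0,0]
  ],
  "gripper": [0.65,0.65,0.65,0.65,0.65]
}}

```text
time: 14.25
tcp_pos: [525.5, -196.8, 83.2]
tcp_rot: [0.004, 0.709, 0.705, 0.0]
contact_force: [0.6, 0.7, 0.4]
gripper_width: 55.6
grip_force: 0.0
```

```bash
python3 -c "
from cp import *
coup('wrist');coup('scene');print(ctrl.sense()['tcp_pos'],ctrl.sense()['tcp_rot'])"
```

```text
wrist bed 1426 [ 524. -191.   65.] [ 524. -192.] 18
wrist bench 23 [376. -74.  29.] [376. -74.] 2
wrist bench 1583 [ 471. -183.   30.] [ 469. -169.] 51
scene bed 46 [ 531. -190.   64.] [ 525. -189.] 20
scene tray 86 [468. 412.  35.] [468. 413.] 20
scene tray 91 [467. 354.  35.] [465. 353.] 20
scene tray 98 [564. 411.  35.] [564. 413.] 20
scene bench 18 [ 469. -211.   29.] [ 469. -211.] 10
[ 523.9487736  -191.50372506   82.13814154] [9.66639505e-04 7.08393929e-01 7.05816437e-01 5.13962088e-04]
```

{"api": "arm_command", "payload": {
  "travel": [
    [0,0,26],
    [0,0,23],
    [0,0,0],
    [0,0,0],
    [0,0,0]
  ],
  "rot": [
    [0,0,0],
    [0,0,0],
    [0,0,0],
    [0,0,0],
    [0,0,0]
  ],
  "gripper": [0.65,0.65,0.65,0,0]
}}

```text
time: 14.77
tcp_pos: [523.7, -188.6, 33.0]
tcp_rot: [0.0, 0.707, 0.708, 0.0]
contact_force: [0.1, -0.3, -0.9]
gripper_width: 33.4
grip_force: 60.2
```

{"api": "arm_command", "payload": {
  "travel": [
    [0,0,0],
    [0,0,0],
    [0,0,0],
    [0,0,-31],
    [0,0,-30]
  ],
  "rot": [
    [0,0,0],
    [0,0,0],
    [0,0,0],
    [0,0,0],
    [0,0,0]
  ],
  "gripper": [0,0,0,0,0]
}}

```text
time: 15.18
tcp_pos: [521.2, -188.6, 91.8]
tcp_rot: [-0.002, 0.707, 0.707, -0.001]
contact_force: [0.3, -0.3, 0.3]
gripper_width: 33.4
grip_force: 60.0
```

{"api": "arm_command", "payload": {
  "travel": [
    [39.2,2.8,0],
    [39.2,2.8,0],
    [39.2,2.8,0],
    [39.2,2.8,0],
    [39.2,2.8,0]
  ],
  "rot": [
    [0,0,0],
    [0,0,0],
    [0,0,0],
    [0,0,0],
    [0,0,0]
  ],
  "gripper": [0,0,0,0,0]
}}

```text
time: 15.6
tcp_pos: [537.6, 8.0, 93.9]
tcp_rot: [0.001, 0.707, 0.707, 0.001]
contact_force: [1.0, 0.6, -1.6]
gripper_width: 33.2
grip_force: 60.0
```

{"api": "arm_command", "payload": {
  "travel": [
    [39.2,2.8,0],
    [39.2,2.8,0],
    [39.2,2.8,0],
    [39.2,2.8,0],
    [39.2,2.8,0]
  ],
  "rot": [
    [0,0,0],
    [0,0,0],
    [0,0,0],
    [0,0,0],
    [0,0,0]
  ],
  "gripper": [0,0,0,0,0]
}}

```text
time: 16.02
tcp_pos: [551.4, 204.6, 93.7]
tcp_rot: [0.0, 0.707, 0.707, 0.001]
contact_force: [0.2, -0.4, -1.0]
gripper_width: 33.5
grip_force: 60.0
```

{"api": "arm_command", "payload": {
  "travel": [
    [39.2,2.8,0],
    [39.2,2.8,0],
    [39.2,2.8,0],
    [39.2,2.8,0],
    [0,0,0]
  ],
  "rot": [
    [0,0,0],
    [0,0,0],
    [0,0,0],
    [0,0,0],
    [0,0,0]
  ],
  "gripper": [0,0,0,0,0]
}}

```text
time: 16.43
tcp_pos: [563.1, 366.9, 94.0]
tcp_rot: [-0.001, 0.706, 0.709, 0.003]
contact_force: [0.5, -0.4, -1.0]
gripper_width: 33.4
grip_force: 60.0
```

{"api": "arm_command", "payload": {
  "travel": [
    [0,0,0],
    [0,0,0]
  ],
  "rot": [
    [0,0,0],
    [0,0,0]
  ],
  "gripper": [0,0]
}}

```text
time: 16.6
tcp_pos: [562.2, 359.2, 92.9]
tcp_rot: [0.0, 0.707, 0.707, -0.0]
contact_force: [0.6, -0.5, -0.9]
gripper_width: 33.3
grip_force: 60.0
```

{"api": "arm_command", "payload": {
  "travel": [
    [0,0,40],
    [0,0,32],
    [0,0,10],
    [0,0,0],
    [0,0,0]
  ],
  "rot": [
    [0,0,0],
    [0,0,0],
    [0,0,0],
    [0,0,0],
    [0,0,0]
  ],
  "gripper": [0,0,0,0,0.55]
}}

```text
time: 17.02
tcp_pos: [562.5, 357.8, 10.9]
tcp_rot: [-0.0, 0.708, 0.707, -0.001]
contact_force: [0.2, -0.2, -0.0]
gripper_width: 44.0
grip_force: 0.0
```

{"api": "arm_command", "payload": {
  "travel": [
    [0,0,0],
    [0,0,0],
    [0,0,-30],
    [0,0,-35],
    [0,0,-35]
  ],
  "rot": [
    [0,0,0],
    [0,0,0],
    [0,0,0],
    [0,0,0],
    [0,0,0]
  ],
  "gripper": [0.55,0.55,0.55,0.6,0.75]
}}

```text
time: 17.43
tcp_pos: [562.1, 358.7, 112.0]
tcp_rot: [-0.0, 0.707, 0.707, -0.001]
contact_force: [1.3, 0.8, -0.1]
gripper_width: 61.7
grip_force: 0.0
```

{"api": "arm_command", "payload": {
  "travel": [
    [-40.2,5.6,0],
    [-40.2,5.6,0],
    [-40.2,5.6,0],
    [-40.2,5.6,0],
    [-40.2,5.6,0]
  ],
  "rot": [
    [0,0,0],
    [0,0,0],
    [0,0,0],
    [0,0,0],
    [0,0,0]
  ],
  "gripper": [0.75,0.75,0.75,0.75,0.75]
}}

```text
time: 17.85
tcp_pos: [591.2, 156.7, 112.7]
tcp_rot: [0.001, 0.707, 0.707, 0.001]
contact_force: [0.8, -0.6, -0.7]
gripper_width: 64.0
grip_force: 0.0
```

{"api": "arm_command", "payload": {
  "travel": [
    [-40.2,5.6,0],
    [-40.2,5.6,0],
    [-40.2,5.6,0],
    [-40.2,5.6,0],
    [-40.2,5.6,0]
  ],
  "rot": [
    [0,0,0],
    [0,0,0],
    [0,0,0],
    [0,0,0],
    [0,0,0]
  ],
  "gripper": [0.75,0.75,0.75,0.75,0.75]
}}

```text
time: 18.27
tcp_pos: [619.1, -44.9, 112.6]
tcp_rot: [0.001, 0.707, 0.707, 0.001]
contact_force: [-0.8, 0.5, -0.6]
gripper_width: 64.4
grip_force: 0.0
```

{"api": "arm_command", "payload": {
  "travel": [
    [-40.2,5.6,0],
    [-40.2,5.6,0],
    [0,0,0],
    [0,0,0],
    [0,0,0]
  ],
  "rot": [
    [0,0,0],
    [0,0,0],
    [0,0,0],
    [0,0,0],
    [0,0,0]
  ],
  "gripper": [0.75,0.75,0.75,0.75,0.75]
}}

```text
time: 18.68
tcp_pos: [629.9, -123.4, 111.8]
tcp_rot: [0.0, 0.708, 0.707, 0.0]
contact_force: [-0.2, 0.1, 0.2]
gripper_width: 64.0
grip_force: 0.0
```

```bash
python3 -c "
from cp import *
coup('scene');print(ctrl.sense()['tcp_pos'],ctrl.sense()['tcp_rot'])
im,d,c=cam('wrist');cv2.imwrite('pics/w2.png',im);np.savez('w2.npz',im=im,d=d,**c)
P=cloud(c,d)
for v in range(150,420,15): print(v,' '.join('%4.0f'%t if t==t else '  na' for t in P[v,150:420:15,2]))"
```

```text
scene tray 87 [468. 412.  35.] [466. 411.] 20
scene tray 88 [468. 354.  36.] [466. 354.] 19
scene tray 95 [564. 411.  36.] [563. 411.] 20
scene tray 99 [564. 354.  35.] [564. 355.] 21
scene bench 43 [ 470. -196.   30.] [ 471. -191.] 28
[ 629.70299342 -122.53043602  111.53560647] [9.71302050e-05 7.07100014e-01 7.07113476e-01 3.05479707e-04]
150   31   29   30   29   30   30   30   31   31   29   30   29   30   30   30   30   30   30
165   30   31   30   29   30   31   29   30   31   30   30   31   29   31   31   29   30   31
180   31   31   32   32   31   30   59   30   30   30   32   30   30   31   30   30   31   31
195   30   30   30   31   68   75   75   75   31   30   30   31   30   31   31   30   32   30
210   31   30   30   30   75   76   76   na   71   30   30   31   31   30   30   30   51   30
225   30   30   29   30   74  104   99   74   74   31   30   30   30   29   30   29   59   84
240   31   31   30   30   72  107  109   75   30   31   29   30   29   81   82   82   82   88
255   30   30   31   29   30   30   31   30   32   29   30   30   30   29   30   30   81   92
270   
[... 233 characters left out ...]
29   31   30   30   29  151  172  177  179
315  187  188  178  159   30   30   30   30   29   30   31   31   30   31  153  172  188  188
330  196  194  203   30   30   30   30   30   30   31   30   31   31   30   31  174  202  195
345  208  207  208   31   30   31   31   31   na   30   30   31   30   28   31  208  208  207
360  213  213  213   30   31   30   30   30   30   31   30   31   31   30   31  213  213  213
375  217  217  217  217   30  209  209  209  209  209  209  210  209  210  218  217  217  218
390  222  221  220  221  215  214  214  216  214  215  214  215  215  215  221  221  221  221
405  226  225  225  227  227  218  219  219  220  218  219  218  219  227  226  226  225  225
```

View pics/w2.png

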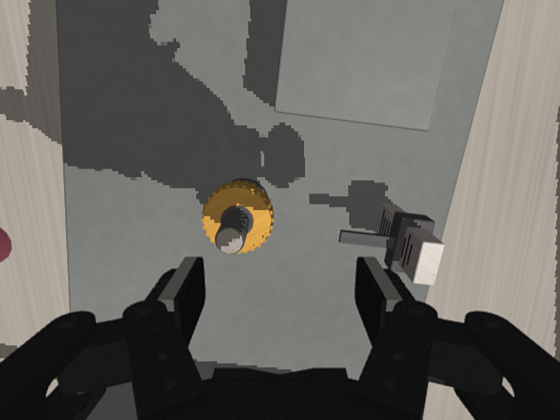

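All four couplings are in the tray. The picture shows the collar at (238,215), the rod top at (230,238) and the pointer finger at (340-388,238). Next I'll measure the heights precisely.

```bash
cat > meas.py <<'E'
from h import *
def meas(c,d,im,rod=(605,-119)):
    P=cloud(c,d); x,y,z=P[...,0],P[...,1],P[...,2]
    r=np.hypot(x-rod[0],y-rod[1])
    m=(r>9.5)&(r<19)&(z>60)&(z<100); print('collar top',m.sum(),np.median(z[m]),np.percentile(z[m],[10,90]))
    q=P[(z>103)&(z<112)&(r<20)]; print('rodtop',len(q),q.mean(0),(q[:,:2].min(0)+q[:,:2].max(0))/2)
    q=P[(z>60)&(z<100)&(r<30)&(r>8.5)]; print('collar ctr',cv2.minEnclosingCircle(q[:,:2].astype(np.float32)))
    a=-0.119; e=np.array([np.cos(a),np.sin(a)]); s=(x-rod[0])*e[0]+(y-rod[1])*e[1]; t=-(x-rod[0])*e[1]+(y-rod[1])*e[0]
    m=(s>62)&(s<88)&(abs(t)<7)&(z>65)&(z<100); print('pointer top',m.sum(),np.median(z[m]),np.percentile(z[m],[10,50,75,90]),'s min',s[m].min(),'t',np.median(t[m]))
if __name__=='__main__':
    f=np.load('w2.npz'); meas({k:f[k] for k in f},f['d'],f['im'])
E
python3 meas.py
```

```text
collar top 1788 74.25378228691827 [73.42478929 75.09639098]
rodtop 699 [ 605.19771688 -119.00747267  107.60101802] [ 604.94231626 -119.78270395]
collar ctr ((604.661376953125, -119.85014343261719), 22.08611297607422)
pointer top 588 81.60858360659213 [79.97962139 81.60858361 82.00404229 82.45250202] s min 62.00624506643927 t -0.4414432714822527
```

{"api": "arm_command", "payload": {
  "travel": [
    [1,-5,-10],
    [1,-10,0],
    [1.5,-10,0],
    [0,0,0],
    [0,0,0]
  ],
  "rot": [
    [0,0,0],
    [0,0,0],
    [0,0,0],
    [0,0,0.12],
    [0,0,0.12]
  ],
  "gripper": [0.75,0.75,0.75,0.75,0.75]
}}

```text
time: 19.2
tcp_pos: [603.0, -118.5, 121.1]
tcp_rot: [-0.0, 0.788, 0.616, -0.0]
contact_force: [-0.4, 0.1, -0.4]
gripper_width: 64.2
grip_force: 0.0
```

{"api": "arm_command", "payload": {
  "travel": [
    [0,0,0],
    [0,0,0],
    [0,0,0],
    [0,0,0],
    [0,0,0]
  ],
  "rot": [
    [0,0,0.12],
    [0,0,0.12],
    [0,0,0.12],
    [0,0,0.12],
    [0,0,0.12]
  ],
  "gripper": [0.75,0.75,0.75,0.75,0.75]
}}

```text
time: 19.62
tcp_pos: [603.4, -118.7, 121.0]
tcp_rot: [-0.0, 0.935, 0.355, -0.0]
contact_force: [0.4, 0.1, -0.7]
gripper_width: 64.2
grip_force: 0.0
```

{"api": "arm_command", "payload": {
  "travel": [
    [0,0,0],
    [0,0,0],
    [0,0,0],
    [0,0,0],
    [0,0,0]
  ],
  "rot": [
    [0,0,0.12],
    [0,0,0.12],
    [0,0,0.12],
    [0,0,0.12],
    [0,0,0.12]
  ],
  "gripper": [0.75,0.75,0.75,0.75,0.75]
}}

```text
time: 20.03
tcp_pos: [603.4, -118.8, 121.0]
tcp_rot: [-0.0, 0.998, 0.063, -0.0]
contact_force: [0.0, 0.0, 0.1]
gripper_width: 64.2
grip_force: 0.0
```

{"api": "arm_command", "payload": {
  "travel": [
    [0,0,0],
    [0,0,0],
    [0,0,0],
    [0,0,0]
  ],
  "rot": [
    [0,0,0.12],
    [0,0,0],
    [0,0,0],
    [0,0,0]
  ],
  "gripper": [0.75,0.75,0.75,0.75]
}}

```text
time: 20.37
tcp_pos: [604.1, -119.1, 121.1]
tcp_rot: [-0.0, 1.0, 0.007, -0.0]
contact_force: [0.3, -0.7, -0.0]
gripper_width: 64.5
grip_force: 0.0
```

```bash
python3 -c "
from meas import *
im,d,c=cam('wrist');s=ctrl.sense();print(s['tcp_pos'],s['joint_pos'],Ro.from_quat(np.roll(s['tcp_rot'],-1)).as_matrix().round(3))
meas(c,d,im)"
```

```text
[ 604.27366078 -119.30924686  121.04613288] [-2.35357667e-01  2.21745562e-01  1.82410550e+00 -2.71928163e-05
  1.09582901e+00  1.32197204e+00] [[ 1.     0.013 -0.   ]
 [ 0.013 -1.    -0.   ]
 [-0.     0.    -1.   ]]
collar top 1623 74.28877363807828 [73.42162914 75.10396806]
rodtop 628 [ 605.9341646  -120.04204917  107.53786549] [ 604.98073557 -119.96488949]
collar ctr ((605.0578002929688, -119.87522888183594), 22.088703155517578)
pointer top 622 81.71694799150168 [80.86008691 81.71694799 82.14411851 82.56075701] s min 62.19969890880486 t -1.1611383120246508
```

{"api": "arm_command", "payload": {
  "travel": [
    [0.8,0.7,25],
    [0,0,25],
    [0,0,20],
    [0,0,9],
    [0,0,0]
  ],
  "rot": [
    [0,0,0],
    [0,0,0],
    [0,0,0],
    [0,0,0],
    [0,0,0]
  ],
  "gripper": [0.75,0.75,0.75,0.75,0.75]
}}

```text
time: 20.83
tcp_pos: [602.9, -119.6, 39.0]
tcp_rot: [-0.001, 1.0, 0.006, -0.003]
contact_force: [-0.2, 0.0, 0.2]
gripper_width: 63.9
grip_force: 0.0
```

{"api": "arm_command", "payload": {
  "travel": [
    [0,0,0],
    [0,0,0],
    [0,0,0],
    [0,0,0],
    [0,0,0]
  ],
  "rot": [
    [0,0,0],
    [0,0,0],
    [0,0,0],
    [0,0,0],
    [0,0,0]
  ],
  "gripper": [0,0,0,0,0]
}}

```text
time: 21.25
tcp_pos: [606.6, -119.1, 44.1]
tcp_rot: [-0.001, 1.0, 0.005, 0.001]
contact_force: [-1.6, 5.7, 2.3]
gripper_width: 39.0
grip_force: 60.1
```

{"api": "arm_command", "payload": {
  "travel": [
    [0,0,0],
    [0,0,0]
  ],
  "rot": [
    [0,0,0],
    [0,0,0]
  ],
  "gripper": [0,0]
}}

```text
time: 21.42
tcp_pos: [606.6, -119.1, 44.1]
tcp_rot: [-0.001, 1.0, 0.005, 0.001]
contact_force: [-1.0, 5.4, 1.7]
gripper_width: 38.6
grip_force: 60.1
```

{"api": "arm_command", "payload": {
  "travel": [
    [0,0,-0.29],
    [0,0,-0.29],
    [0,0,-0.29],
    [0,0,-0.29],
    [0,0,-0.29]
  ],
  "rot": [
    [0,0,-0.12],
    [0,0,-0.12],
    [0,0,-0.12],
    [0,0,-0.12],
    [0,0,-0.12]
  ],
  "gripper": [0,0,0,0,0]
}}

```text
time: 21.83
tcp_pos: [606.1, -117.6, 45.5]
tcp_rot: [-0.002, 0.953, 0.303, 0.001]
contact_force: [-1.6, 10.2, 4.2]
gripper_width: 38.6
grip_force: 60.4
```

{"api": "arm_command", "payload": {
  "travel": [
    [0,0,-0.29],
    [0,0,-0.29],
    [0,0,-0.29],
    [0,0,-0.29],
    [0,0,-0.29]
  ],
  "rot": [
    [0,0,-0.12],
    [0,0,-0.12],
    [0,0,-0.12],
    [0,0,-0.12],
    [0,0,-0.12]
  ],
  "gripper": [0,0,0,0,0]
}}

```text
time: 22.25
tcp_pos: [604.9, -116.7, 46.9]
tcp_rot: [-0.003, 0.821, 0.571, 0.001]
contact_force: [-6.6, 12.1, 7.2]
gripper_width: 38.9
grip_force: 60.8
```

{"api": "arm_command", "payload": {
  "travel": [
    [0,0,-0.29],
    [0,0,-0.29],
    [0,0,-0.29],
    [0,0,-0.29],
    [0,0,-0.29]
  ],
  "rot": [
    [0,0,-0.12],
    [0,0,-0.12],
    [0,0,-0.12],
    [0,0,-0.12],
    [0,0,-0.12]
  ],
  "gripper": [0,0,0,0,0]
}}

```text
time: 22.67
tcp_pos: [603.3, -116.6, 48.2]
tcp_rot: [-0.004, 0.615, 0.788, 0.001]
contact_force: [-9.8, 11.8, 10.1]
gripper_width: 38.9
grip_force: 61.0
```

{"api": "arm_command", "payload": {
  "travel": [
    [0,0,-0.29],
    [0,0,-0.29],
    [0,0,-0.29],
    [0,0,-0.29],
    [0,0,-0.29]
  ],
  "rot": [
    [0,0,-0.12],
    [0,0,-0.12],
    [0,0,-0.12],
    [0,0,-0.12],
    [0,0,-0.12]
  ],
  "gripper": [0,0,0,0,0]
}}

```text
time: 23.08
tcp_pos: [601.9, -117.3, 49.7]
tcp_rot: [-0.004, 0.355, 0.935, 0.001]
contact_force: [-14.2, 8.8, 12.0]
gripper_width: 38.6
grip_force: 61.4
```

{"api": "arm_command", "payload": {
  "travel": [
    [0,0,-0.29],
    [0,0,-0.29],
    [0,0,-0.29],
    [0,0,-0.29],
    [0,0,-0.29]
  ],
  "rot": [
    [0,0,-0.12],
    [0,0,-0.12],
    [0,0,-0.12],
    [0,0,-0.12],
    [0,0,-0.12]
  ],
  "gripper": [0,0,0,0,0]
}}

```text
time: 23.5
tcp_pos: [601.3, -118.7, 51.1]
tcp_rot: [-0.004, 0.062, 0.998, 0.001]
contact_force: [-15.7, 3.9, 13.2]
gripper_width: 38.5
grip_force: 61.4
```

{"api": "arm_command", "payload": {
  "travel": [
    [0,0,-0.29],
    [0,0,0],
    [0,0,0],
    [0,0,0],
    [0,0,0]
  ],
  "rot": [
    [0,0,-0.12],
    [0,0,0],
    [0,0,0],
    [0,0,0],
    [0,0,0]
  ],
  "gripper": [0,0,0,0,0]
}}

```text
time: 23.92
tcp_pos: [601.3, -119.1, 51.4]
tcp_rot: [-0.004, 0.005, 1.0, 0.001]
contact_force: [-15.5, 5.0, 13.0]
gripper_width: 38.7
grip_force: 61.4
```

```bash
python3 -c "
from meas import *
im,d,c=cam('wrist');s=ctrl.sense();print(s['tcp_pos'],s['joint_pos'],Ro.from_quat(np.roll(s['tcp_rot'],-1)).as_matrix().round(3))
cv2.imwrite('pics/w3.png',im)
for n in ('scene','side'):
  im,d,c=cam(n);P=cloud(c,d);cv2.imwrite('pics/'+n+'3.png',im)
"
```

```text
[ 601.29540742 -119.07500451   51.34758348] [-2.36201035e-01  2.94954445e-01  1.87477040e+00  1.32975338e-04
  9.80597274e-01 -1.79683757e+00] [[-1.     0.01  -0.008]
 [ 0.01   1.     0.002]
 [ 0.008  0.002 -1.   ]]
```

{"api": "arm_command", "payload": {
  "travel": [
    [0,0,0],
    [0,0,0],
    [0,0,0],
    [0,0,0],
    [0,0,-20]
  ],
  "rot": [
    [0,0,0],
    [0,0,0],
    [0,0,0],
    [0,0,0],
    [0,0,0]
  ],
  "gripper": [0.75,0.75,0.75,0.75,0.75]
}}

```text
time: 24.48
tcp_pos: [602.8, -119.8, 66.1]
tcp_rot: [-0.003, 0.005, 1.0, 0.001]
contact_force: [-0.6, 0.2, -0.4]
gripper_width: 64.2
grip_force: 0.0
```

{"api": "arm_command", "payload": {
  "travel": [
    [0,0,-25],
    [0,0,-30],
    [0,0,-20],
    [0,0,0],
    [0,0,0]
  ],
  "rot": [
    [0,0,0],
    [0,0,0],
    [0,0,0],
    [0,0,0],
    [0,0,0]
  ],
  "gripper": [0.75,0.75,0.75,0.75,0.75]
}}

```text
time: 24.9
tcp_pos: [607.5, -120.9, 147.0]
tcp_rot: [0.002, 0.005, 1.0, -0.001]
contact_force: [0.2, -0.3, -1.3]
gripper_width: 64.1
grip_force: 0.0
```

```bash
python3 -c "
from meas import *
im,d,c=cam('wrist');s=ctrl.sense();print(s['tcp_pos'],s['joint_pos'])
cv2.imwrite('pics/w3.png',im);meas(c,d,im,(605,-119.8))"
```

```text
[ 606.02655546 -120.50567464  145.04345429] [-2.36553452e-01  2.02977509e-01  1.79965034e+00 -7.54845093e-05
  1.13750296e+00 -1.79647579e+00]
collar top 1551 81.710655652277 [80.92742389 82.49012791]
rodtop 503 [ 603.84520944 -120.14246977  107.59370766] [ 604.59634358 -120.14548902]
collar ctr ((604.7141723632812, -120.12222290039062), 22.051740646362305)
pointer top 302 81.67660326295938 [80.93750994 81.67660326 82.13525884 82.44692769] s min 62.07189172943645 t -0.6376824175319129
```

{"api": "arm_command", "payload": {
  "travel": [
    [13.4,35.7,0],
    [13.4,35.7,0],
    [13.4,35.7,0],
    [13.4,35.7,0],
    [13.4,35.7,0]
  ],
  "rot": [
    [0,0,0],
    [0,0,0],
    [0,0,0],
    [0,0,0],
    [0,0,0]
  ],
  "gripper": [0.75,0.75,0.75,0.75,0.75]
}}

```text
time: 25.37
tcp_pos: [538.2, 60.1, 142.4]
tcp_rot: [-0.002, 0.006, 1.0, -0.0]
contact_force: [-0.2, 0.9, 0.5]
gripper_width: 64.3
grip_force: 0.0
```

{"api": "arm_command", "payload": {
  "travel": [
    [13.4,35.7,0],
    [13.4,35.7,0],
    [13.4,35.7,0],
    [13.4,35.7,0],
    [0,0,0]
  ],
  "rot": [
    [0,0,0],
    [0,0,0],
    [0,0,0],
    [0,0,0],
    [0,0,0]
  ],
  "gripper": [0.75,0.75,0.45,0.45,0.45]
}}

```text
time: 25.78
tcp_pos: [484.7, 207.2, 142.6]
tcp_rot: [-0.002, 0.003, 1.0, 0.001]
contact_force: [0.5, -0.7, 0.4]
gripper_width: 38.2
grip_force: 0.0
```

```bash
cat > pin.py <<'E'
from h import *
def pin(n):
    im,d,c=cam(n); cv2.imwrite('pics/p_%s_%.1f.png'%(n,ctrl.sense()['time']),im); P=cloud(c,d); x,y,z=P[...,0],P[...,1],P[...,2]
    reg=(x>360)&(x<640)&(y>120)&(y<270)
    h=P[reg&(z>21)&(z<30)]; 
    r=cv2.minAreaRect(h[:,:2].astype(np.float32)) if len(h)>5 else None
    q=P[reg&(z>13)&(z<30)&(im.min(-1)>110)]
    if len(q)>10:
        m=q[:,:2].mean(0); u,s,v=np.linalg.svd(q[:,:2]-m); e=v[0]*np.sign(v[0][0]); t=(q[:,:2]-m)@e
        print(n,'steel',len(q),'yaw',np.arctan2(e[1],e[0]).round(3),'ext',t.min().round(),t.max().round(),'mid',m+e*(t.min()+t.max())/2,'z',np.median(q[:,2]))
    print(n,'handle',len(h),np.median(h,axis=0),r)
    print('floor',np.median(z[reg&(z>-2)&(z<9)&(abs(y-190)<40)&(abs(x-495)<90)]))
if __name__=='__main__':
    for n in('scene','side','wrist'): pin(n)
    s=ctrl.sense();print(s['tcp_pos'],s['tcp_rot'],s['joint_pos'])
E
python3 pin.py; ls pics
```

```text
scene steel 69 yaw 0.063 ext -138.0 78.0 mid [494.44519413 210.18815378] z 19.410067344614415
scene handle 134 [489.12782348 203.01648297  25.65067873] ((486.4715576171875, 215.2373046875), (107.17020416259766, 199.0603485107422), 76.30206298828125)
floor 4.6165363399145685
side steel 89 yaw 0.073 ext -149.0 101.0 mid [495.04150033 195.6371202 ] z 19.41290463643143
side handle 163 [481.87121968 197.57952016  25.46216459] ((466.8504638671875, 193.40521240234375), (199.2188720703125, 65.66698455810547), 23.55868911743164)
floor 4.74492932889478
wrist steel 1500 yaw 0.105 ext -111.0 143.0 mid [494.52129291 198.6350316 ] z 18.79880201056003
wrist handle 1949 [481.85749848 202.25181935  26.05497082] ((483.017333984375, 202.32424926757812), (195.0270538330078, 21.97492790222168), 2.955446481704712)
floor 4.180557356347867
[487.2971677  202.15753556 142.97709698] [-1.17311999e-03  4.47475693e-03  9.99989028e-01 -7.37567391e-04] [ 3.46437146e-01  3.94267197e-02  1.98704948e+00 -6.43616678e-04
  1.11782688e+00 -1.21512717e+00]
a.png
b.png
p_scene_25.8.png
p_side_25.9.png
p_wrist_25.9.png
scene0.png
scene3.png
side0.png
side3.png
w1.png
w2.png
w3.png
wrist0.png
```

```bash
python3 -c "
from h import *
s=ctrl.sense();print(s['tcp_pos'])
im,d,c=cam('wrist');P=cloud(c,d);z=P[...,2];x=P[...,0];y=P[...,1]
m=(z>24)&(z<29)&(im.max(-1)<70)&(abs(x-484)<60)&(abs(y-202)<25);print(m.sum(),cv2.minAreaRect(P[m][:,:2].astype(np.float32)))
m=(z>14)&(z<23)&(im.min(-1)>100)&(abs(x-484)<120)&(abs(y-202)<14);q=P[m];print(m.sum(),cv2.minAreaRect(q[:,:2].astype(np.float32)),q[:,2].max())
"
```

```text
[487.2971677  202.15753556 142.97709698]
1863 ((483.4573974609375, 202.326171875), (59.451759338378906, 21.851905822753906), 2.692728042602539)
1190 ((477.12774658203125, 199.5238800048828), (27.363019943237305, 213.18641662597656), 88.55607604980469) 22.130129831201977
```

View pics/p_wrist_25.9.png

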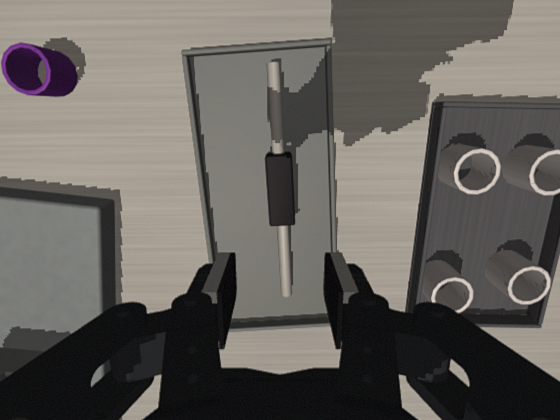

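The wrist picture shows the pin lying in the grey tray, handle at (280,188), rod ends at (275,65) and (287,295), with the four couplings standing in the dark tray on the right. Now I'll align with the pin.

{"api": "arm_command", "payload": {
  "travel": [
    [2,0.5,20],
    [0,0,30],
    [0,0,20],
    [0,0,0],
    [0,0,0]
  ],
  "rot": [
    [0,0,-0.057],
    [0,0,0],
    [0,0,0],
    [0,0,0],
    [0,0,0]
  ],
  "gripper": [0.45,0.45,0.45,0.45,0.45]
}}

```text
time: 26.4
tcp_pos: [485.4, 200.9, 73.0]
tcp_rot: [-0.002, -0.022, 1.0, -0.001]
contact_force: [1.2, -0.4, 0.4]
gripper_width: 38.2
grip_force: 0.0
```

{"api": "arm_command", "payload": {
  "travel": [
    [0,0,0],
    [0,0,0]
  ],
  "rot": [
    [0,0,0],
    [0,0,0]
  ],
  "gripper": [0.45,0.45]
}}

```text
time: 26.57
tcp_pos: [488.2, 202.7, 76.3]
tcp_rot: [0.001, -0.023, 1.0, 0.0]
contact_force: [-0.1, -0.1, 0.2]
gripper_width: 38.5
grip_force: 0.0
```

{"api": "arm_command", "payload": {
  "travel": [
    [0,0,0],
    [0,0,0],
    [0,0,0],
    [0,0,0]
  ],
  "rot": [
    [0,0,0],
    [0,0,0],
    [0,0,0],
    [0,0,0]
  ],
  "gripper": [0.45,0.45,0.45,0.45]
}}

```text
time: 26.9
tcp_pos: [486.7, 203.0, 75.1]
tcp_rot: [0.0, -0.023, 1.0, 0.0]
contact_force: [-0.7, 0.6, 0.4]
gripper_width: 38.5
grip_force: 0.0
```

{"api": "arm_command", "payload": {
  "travel": [
    [0,0,0]
  ],
  "rot": [
    [0,0,0]
  ],
  "gripper": [0.45]
}}

```text
time: 26.98
tcp_pos: [486.5, 203.0, 74.8]
tcp_rot: [0.0, -0.023, 1.0, 0.0]
contact_force: [-0.2, -0.9, -0.0]
gripper_width: 38.3
grip_force: 0.0
```

{"api": "arm_command", "payload": {
  "travel": [
    [2.7,-0.7,25],
    [0,0,25],
    [0,0,12],
    [0,0,6],
    [0,0,0]
  ],
  "rot": [
    [0,0,0],
    [0,0,0],
    [0,0,0],
    [0,0,0],
    [0,0,0]
  ],
  "gripper": [0.45,0.45,0.45,0.45,0.45]
}}

```text
time: 27.4
tcp_pos: [482.3, 201.5, 4.9]
tcp_rot: [-0.002, -0.023, 1.0, -0.001]
contact_force: [-0.2, 0.2, -0.4]
gripper_width: 38.4
grip_force: 0.0
```

{"api": "arm_command", "payload": {
  "travel": [
    [0,0,0],
    [0,0,0],
    [0,0,0],
    [0,0,0]
  ],
  "rot": [
    [0,0,0],
    [0,0,0],
    [0,0,0],
    [0,0,0]
  ],
  "gripper": [0.45,0.45,0.45,0.45]
}}

```text
time: 27.73
tcp_pos: [484.8, 202.4, 7.7]
tcp_rot: [0.001, -0.023, 1.0, 0.0]
contact_force: [-0.4, -0.6, 0.3]
gripper_width: 38.4
grip_force: 0.0
```

{"api": "arm_command", "payload": {
  "travel": [
    [0,0,0],
    [0,0,0],
    [0,0,0],
    [0,0,0],
    [0,0,0]
  ],
  "rot": [
    [0,0,0],
    [0,0,0],
    [0,0,0],
    [0,0,0],
    [0,0,0]
  ],
  "gripper": [0,0,0,0,0]
}}

```text
time: 28.15
tcp_pos: [483.7, 202.0, 6.5]
tcp_rot: [-0.0, -0.023, 1.0, -0.0]
contact_force: [-0.3, -0.1, -0.1]
gripper_width: 0.2
grip_force: 0.0
```

```bash
python3 -c "
from h import *
im,d,c=cam('side');cv2.imwrite('pics/s4.png',im)
im2,d,c=cam('wrist')
cv2.imwrite('pics/s4.png',np.hstack([cv2.resize(im[130:260,180:340],(400,325)),cv2.resize(im2,(400,300))[:, :].copy().repeat(1,0) if 0 else cv2.copyMakeBorder(cv2.resize(im2,(400,300)),0,25,0,0,cv2.BORDER_CONSTANT)]))"
```

```text
(no output)
```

View pics/s4.png

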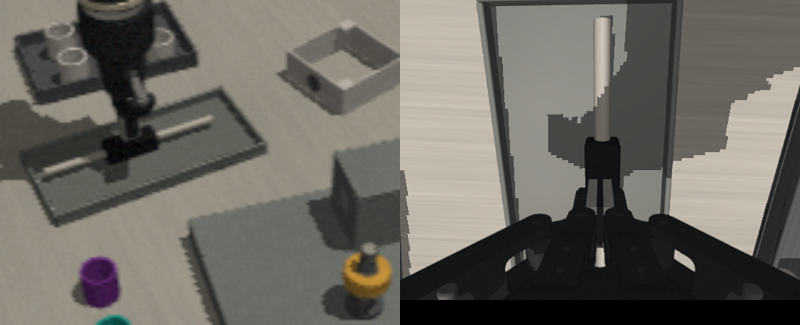

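```bash
python3 -c "
from h import *
s=ctrl.sense();print(s['tcp_pos'],s['gripper_width'],s['grip_force'])
im,d,c=cam('wrist');P=cloud(c,d);z=P[...,2]
cv2.imwrite('pics/w5.png',cv2.resize(im[170:380,180:380],(800,600*210//150))[:600] if 0 else cv2.resize(im[170:370,180:380],(600,600)))
for v in range(0,400,14): print(v,' '.join('%4.0f'%t if t==t else '  na' for t in z[v,240:320:6]), P[v,280].round())
"
```

```text
[483.65317216 201.95017547   6.45673193] -0.37254468605362906 0.0
0   15   14   12   14   13   14   13   13   13   13   15   13   12   14 [374. 196.  13.]
14    4    4    4    5    3    3    3    5    4    5    4    4    5    4 [377. 196.   4.]
28    4    3    4    4    3   14   20   20   20   16    4    4    4    3 [386. 196.  20.]
42    4    5    3    3    4   16   19   20   19   15    5    4    3    4 [391. 197.  20.]
56    4    6    4    4    4    6   19   21   20   17    4    4    4    4 [396. 197.  20.]
70    4    5    3    5    4    5   20   21   19   17    5    4    3    4 [401. 197.  19.]
84    5    5    5    4    4    4   20   20   20   16    5    5    4    4 [406. 197.  21.]
98    4    4    4    4    5    5   19   20   20   14    4    3    3    4 [412. 198.  20.]
112    5    3    4    5    3    4   19   21   20   15    4    6    4    6 [417. 198.  21.]
126    4    4    3    4    4    4   20   20   20   15    4    4    4    5 [423. 198.  20.]
140   na    5    4    3    4    4   19   19   19    3    3    6    4    4 [429. 198.  20.]
154    3    5    5    5    5    4   19   2
[... 895 characters left out ...]
1   71   67   67   71   72   73   73   74   71 [475. 201.  67.]
308   79   79   79   80   79   80   66   66   80   79   79   79   79   80 [480. 201.  67.]
322   86   87   87   86   86   83   67   67   79   86   87   87   86   87 [486. 201.  66.]
336   99   98  100  100   95   77   66   65   77   93  100   99   99  100 [491. 201.  67.]
350  104  105  105  105   96   78   18   21   76   93  104  104  104  105 [534. 203.  19.]
364  108  109  109  106   95   80   19   20   79   94  103  108  109  108 [541. 204.  20.]
378  113  113  113  105  106  106  106  105  106  106  105  112  113  113 [473. 200. 106.]
392  117  117  114  110  110  110  110  111  110  110  111  112  116  117 [474. 200. 110.]
```

View pics/w5.png

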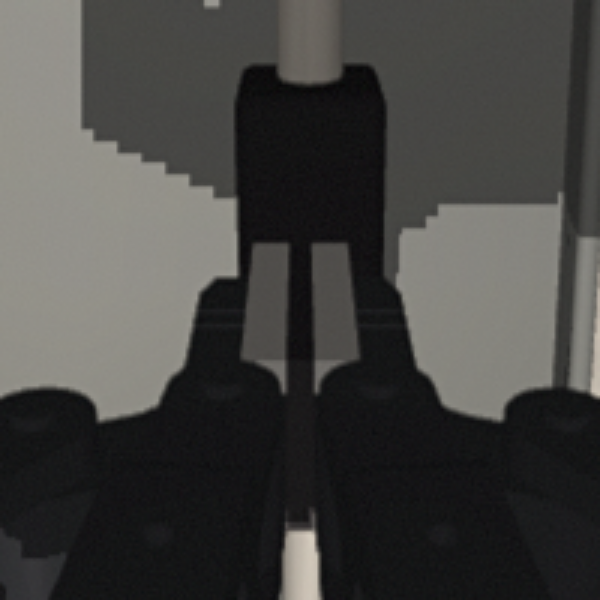

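```bash
python3 -c "
from h import *
c=ctrl.calibration('wrist');R=np.array(c['R']);print('cam',-R.T@np.array(c['t']),ctrl.sense()['tcp_pos'])
for n in('side','scene'):
  im,d,c=cam(n);P=cloud(c,d)
  u,v=proj(c,[484,202,30]).astype(int);print(n,u,v)
  for r in range(v-24,v+12,3): print(r,' '.join('%4.0f/%3.0f/%3.0f'%tuple(P[r,k]) if P[r,k,0]==P[r,k,0] else '     na     ' for k in range(u-9,u+10,3)))
"
```

```text
cam [415.769106   197.69089327 171.60246781] [483.67897781 201.98256917   6.48440757]
side 231 183
159  468/210/114  469/181/134  474/171/139  479/160/145  487/162/141  494/161/139  551/326/  5
162  468/213/101  468/182/123  475/178/124  477/158/137  485/156/136  494/161/130  548/319/  0
165  469/224/ 83  468/184/112  474/180/113  479/168/120  483/153/130  489/148/131  542/300/  5
168  489/311/  2  467/187/100  474/183/101  482/184/ 98  482/153/121  487/144/125  495/144/122
171  485/299/  1  471/205/ 76  473/184/ 91  474/156/111  478/143/119  485/141/119  493/139/118
174  481/287/  0  489/285/ -1  473/187/ 78  474/159/ 99  477/141/112  488/152/100  497/156/ 93
177  476/273/  1  484/269/  2  474/195/ 61  473/158/ 90  483/168/ 79  513/245/ 10  522/244/  8
180  468/244/ 15  478/248/  9  473/195/ 52  479/187/ 56  489/190/ 50  511/240/  4  511/209/ 27
183  466/240/  8  475/242/  3  474/200/ 36  477/183/ 49  487/188/ 41  499/201/ 27  508/201/ 24
186  457/204/ 29  465/206/ 24  472/198/ 28  480/195/ 27  487/190/ 29  496/193/ 23  504/191/ 22
189  454/196/ 25  461/192/ 26  469/190/ 24  477/188
[... 592 characters left out ...]
3/191/108  493/206/ 95  499/213/ 99
190  498/156/100  497/166/ 96  492/179/ 87  491/189/ 84  495/197/ 86  496/207/ 84  495/217/ 81
193  425/193/  2  501/166/ 87  499/177/ 82  495/189/ 75  499/197/ 77  494/209/ 69  450/244/ 15
196  441/187/  6  440/198/  2  479/189/ 45  491/193/ 56  497/200/ 60  490/214/ 49  455/244/  5
199  453/183/  5  453/193/  2  473/194/ 24  492/194/ 43  494/203/ 43  464/230/  4  467/239/  5
202  464/179/  4  466/189/  3  477/193/ 14  491/196/ 28  491/207/ 25  475/226/  3  479/234/  5
205  477/174/  5  481/183/  7  486/191/ 10  499/194/ 23  505/201/ 28  505/212/ 25  491/230/  5
208  491/169/  7  491/180/  4  493/189/  4  500/195/ 10  512/199/ 22  515/208/ 23  503/225/  5
```

Measured from all cameras, the shut fingertips stand about 25 mm short of the reported TCP, so they closed above the handle. I'll open, go 20 mm lower and re-grip while watching the force.

{"api": "arm_command", "payload": {
  "travel": [
    [0,0,-12],
    [0,0,0],
    [0,0,0],
    [0,0,0],
    [0,0,12]
  ],
  "rot": [
    [0,0,0],
    [0,0,0],
    [0,0,0],
    [0,0,0],
    [0,0,0]
  ],
  "gripper": [0.45,0.45,0.45,0.45,0.45]
}}

```text
time: 28.82
tcp_pos: [486.1, 202.9, 8.5]
tcp_rot: [0.002, -0.023, 1.0, 0.001]
contact_force: [0.8, 0.5, -0.7]
gripper_width: 38.6
grip_force: 0.0
```

{"api": "arm_command", "payload": {
  "travel": [
    [0,0,6],
    [0,0,6],
    [0,0,4],
    [0,0,0],
    [0,0,0]
  ],
  "rot": [
    [0,0,0],
    [0,0,0],
    [0,0,0],
    [0,0,0],
    [0,0,0]
  ],
  "gripper": [0.45,0.45,0.45,0.45,0.45]
}}

```text
time: 29.23
tcp_pos: [483.1, 201.8, -10.3]
tcp_rot: [-0.001, -0.023, 1.0, -0.0]
contact_force: [0.6, 0.1, -0.1]
gripper_width: 38.6
grip_force: 0.0
```

```bash
python3 -c "
from h import *
print(ctrl.sense()['tcp_pos'])
im,d,c=cam('wrist');P=cloud(c,d);cv2.imwrite('pics/w6.png',im)
for v in range(196,330,8): print(v,' '.join('%4.0f'%t if t==t else '  na' for t in P[v,204:356:8,2]))
"
```

```text
[483.14153768 201.77291158 -10.26086505]
196    4    4    4    4    5    4    4    4    4   20   20   19    3    4    3    4    4    4    4
204    3    4    4    4    4    4    4   10   13   18   20   20   13    6    4    3    4    4    5
212    5    4    5    4    4    3    4   24   24   23   24   24   24   24    4    4    4    3    5
220    5    4    4    5    4    4    4   26   27   26   26   26   26   26    5    4    5    4    4
228    4    3    6    5    5    4    5   26   26   27   26   26   26   26    4    3    4    4    4
236    3    5    4    4    3    4    4   25   26   25   26   25   27   26    5    4    4    5    5
244    5    6    4    5    5    5    5   27   27   27   26   25   26   26    4    5    5    4    5
252    3    5   18   18    4    3    3   26   26   25   27   26   25   26    4    4   18   18    4
260    4    4   25   26    5    4    4   25   26   26   26   26   26   26    4   14   26   25    4
268   27   33   33   33    5    5    4   26   26   27   26   26   27   26    5   16   33   34   35
276   32   40   39   34    5    4    4   25   27   27   26   26   26   26    4   16   37   40   40
284   47   45   46   35   15    4    3   26   26   26   26   25   27   25    4   17   39   45   46
292   52   52   51   37   15    4    4   26   26   26   26   26   26   27    5   18   40   52   51
300   58   52   51   37    4    4    5   26   26   26   26   27   27   26    4   19   40   51   58
308   62   62   51   39    4    4    5   26   27   26   24   26   26   26    5    4   42   51   62
316   67   67   51   40    3    4    4   25   25   26   27   25   26   26    4    5   41   51   67
324   77   77   50   40    4    4    5   26   26   26   27   25   25   26    4    5   42   51   78
```

{"api": "arm_command", "payload": {
  "travel": [
    [0,0,3],
    [0,0,2],
    [0,0,0],
    [0,0,0],
    [0,0,0]
  ],
  "rot": [
    [0,0,0],
    [0,0,0],
    [0,0,0],
    [0,0,0],
    [0,0,0]
  ],
  "gripper": [0.45,0.45,0.45,0,0]
}}

```text
time: 29.7
tcp_pos: [484.1, 202.2, -14.0]
tcp_rot: [0.0, -0.023, 1.0, 0.0]
contact_force: [-1.1, -1.0, -1.7]
gripper_width: 20.6
grip_force: 59.9
```

{"api": "arm_command", "payload": {
  "travel": [
    [0,0,0],
    [0,0,0],
    [0,0,0],
    [0,0,0]
  ],
  "rot": [
    [0,0,0],
    [0,0,0],
    [0,0,0],
    [0,0,0]
  ],
  "gripper": [0,0,0,0]
}}

```text
time: 30.03
tcp_pos: [484.1, 202.1, -14.2]
tcp_rot: [0.0, -0.023, 1.0, 0.0]
contact_force: [0.4, 0.3, 2.9]
gripper_width: 20.0
grip_force: 60.5
```

```bash
python3 -c "
from h import *
f=np.load('side0.npz');c={k:f[k] for k in f};im=f['im']
e=np.array([.9928,-.12]);l=np.array([.12,.9928])
F=np.array([633,-22.4])
for k in (-34,-9,0,9,34):
  print(k,proj(c,[*(F+l*k),104]).round(1),proj(c,[*(F+l*k),82]).round(1),proj(c,[*(F+l*k),70]).round(1),proj(c,[*(F+l*k),58]).round(1),proj(c,[*(F+l*k),30]).round(1))
cr=im[180:235,295:375];cv2.imwrite('pics/sl.png',cv2.resize(cr,(800,550),interpolation=cv2.INTER_NEAREST))
"
```

```text
-34 [323.8 208.4] [323.3 215.1] [322.9 218.7] [322.6 222.1] [322.  230.1]
-9 [320.  201.4] [319.5 208.1] [319.3 211.6] [319.  215.1] [318.4 223.1]
0 [318.7 199. ] [318.2 205.6] [318.  209.2] [317.7 212.7] [317.1 220.6]
9 [317.4 196.6] [316.9 203.2] [316.7 206.7] [316.5 210.2] [315.9 218.2]
34 [313.8 189.9] [313.4 196.6] [313.2 200.1] [313.  203.6] [312.5 211.5]
```

View pics/sl.png

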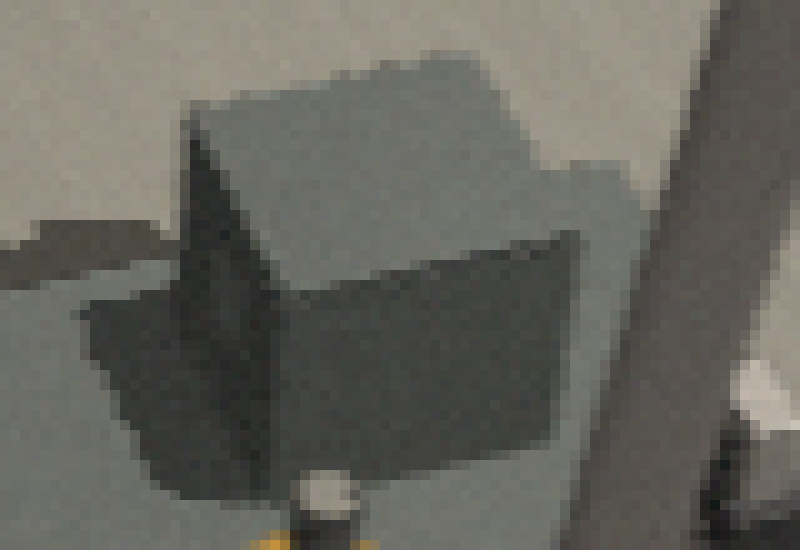

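{"api": "arm_command", "payload": {
  "travel": [
    [0,0,-10],
    [0,0,-20],
    [0,0,-25],
    [0,0,-25],
    [0,0,-10]
  ],
  "rot": [
    [0,0,0],
    [0,0,0],
    [0,0,0],
    [0,0,0],
    [0,0,0]
  ],
  "gripper": [0,0,0,0,0]
}}

```text
time: 30.45
tcp_pos: [485.6, 202.7, 79.2]
tcp_rot: [0.002, -0.023, 1.0, 0.001]
contact_force: [-0.1, 0.3, -0.4]
gripper_width: 21.0
grip_force: 60.1
```

{"api": "arm_command", "payload": {
  "travel": [
    [-2.5,-35,0],
    [-2.5,-35,0],
    [-2.5,-35,0],
    [-2.5,-35,0],
    [-2.5,-35,0]
  ],
  "rot": [
    [0,0,0],
    [0,0,0],
    [0,0,0],
    [0,0,0],
    [0,0,0]
  ],
  "gripper": [0,0,0,0,0]
}}

```text
time: 30.87
tcp_pos: [503.6, 26.3, 75.2]
tcp_rot: [-0.0, -0.023, 1.0, -0.0]
contact_force: [0.8, -0.3, -1.4]
gripper_width: 20.6
grip_force: 60.1
```

{"api": "arm_command", "payload": {
  "travel": [
    [-2.5,-35,0],
    [0,0,0],
    [0,0,0],
    [0,0,0],
    [0,0,0]
  ],
  "rot": [
    [0,0,0],
    [0,0,0.083],
    [0,0,0.083],
    [0,0,0],
    [0,0,0]
  ],
  "gripper": [0,0,0,0,0]
}}

```text
time: 31.28
tcp_pos: [507.8, -7.3, 75.0]
tcp_rot: [-0.001, 0.059, 0.998, 0.0]
contact_force: [-0.6, -0.3, -1.6]
gripper_width: 20.7
grip_force: 60.1
```

{"api": "arm_command", "payload": {
  "travel": [
    [0,0,0],
    [0,0,0],
    [0,0,0],
    [0,0,0],
    [0,0,0]
  ],
  "rot": [
    [0,0,0],
    [0,0,0],
    [0,0,0],
    [0,0,0],
    [0,0,0]
  ],
  "gripper": [0,0,0,0,0]
}}

```text
time: 31.7
tcp_pos: [508.4, -6.8, 75.6]
tcp_rot: [0.0, 0.059, 0.998, -0.0]
contact_force: [-0.2, -0.1, -0.8]
gripper_width: 20.5
grip_force: 60.1
```

```bash
cat > al.py <<'E'
from h import *
s=ctrl.sense();print(s['tcp_pos'],s['tcp_rot'],s['contact_force'])
im,d,c=cam('wrist');P=cloud(c,d);cv2.imwrite('pics/w7_%.1f.png'%s['time'],im);np.savez('w7.npz',im=im,d=d,**c)
x,y,z=P[...,0],P[...,1],P[...,2]
q=P[(abs(z-104)<4)&(x>618)&(y<40)&(y>-90)];print('box',len(q),cv2.minAreaRect(q[:,:2].astype(np.float32)) if len(q) else '')
zp=s['tcp_pos'][2]+29
e=np.array([.993,-.119]);T=s['tcp_pos'][:2]
a=(x-T[0])*e[0]+(y-T[1])*e[1];b=-(x-T[0])*e[1]+(y-T[1])*e[0]
for lo,hi in((-98,-85),(-85,-70),(-70,-50),(-45,-32),(32,50),(50,70),(70,85),(85,100)):
    m=(a>lo)&(a<hi)&(abs(b)<20)&(abs(z-zp)<16)
    if m.sum()>5: print(lo,m.sum(),'b mid',np.percentile(b[m],[5,50,95]).round(1),'ztop',np.percentile(z[m],[50,90]).round(1))
m=(abs(b)<8)&(abs(z-zp)<12); print('a ext',a[m].min(),a[m].max())
E
python3 al.py
```

```text
[508.4320149   -6.76617556  75.55201841] [ 4.42651324e-05  5.93448021e-02  9.98237543e-01 -1.10956724e-05] [-0.17603226 -0.07851481 -0.79752775]
box 0 
-98 1165 b mid [-5.1 -0.6  3.6] ztop [108.9 110.2]
-85 1230 b mid [-5.2 -0.9  3.7] ztop [108.9 110.1]
-70 1508 b mid [-5.3 -0.9  3.6] ztop [108.9 110.1]
-45 829 b mid [-5.1 -0.8  3.5] ztop [109.  110.2]
32 481 b mid [-5.2 -1.2  3.3] ztop [108.9 110. ]
a ext -99.71037178286531 48.64863876756072
```

{"api": "arm_command", "payload": {
  "travel": [
    [0,0,12],
    [0,0,12],
    [0,0,8],
    [0,0,3],
    [0,0,0]
  ],
  "rot": [
    [0,0,0],
    [0,0,0],
    [0,0,0],
    [0,0,0],
    [0,0,0]
  ],
  "gripper": [0,0,0,0,0]
}}

```text
time: 32.17
tcp_pos: [506.6, -7.0, 38.4]
tcp_rot: [-0.002, 0.06, 0.998, 0.0]
contact_force: [-1.4, -0.2, -2.2]
gripper_width: 20.4
grip_force: 60.0
```

{"api": "arm_command", "payload": {
  "travel": [
    [0,0,0],
    [0,0,0],
    [0,0,0],
    [0,0,0],
    [0,0,0]
  ],
  "rot": [
    [0,0,0],
    [0,0,0],
    [0,0,0],
    [0,0,0],
    [0,0,0]
  ],
  "gripper": [0,0,0,0,0]
}}

```text
time: 32.58
tcp_pos: [508.8, -7.1, 41.0]
tcp_rot: [0.0, 0.06, 0.998, 0.0]
contact_force: [-0.5, 0.3, -1.4]
gripper_width: 20.4
grip_force: 60.1
```

{"api": "arm_command", "payload": {
  "travel": [
    [-5,0,0],
    [-6,0,0],
    [-6,0,0],
    [-6,0,0],
    [-5,0,0]
  ],
  "rot": [
    [0,0,0],
    [0,0,0],
    [0,0,0],
    [0,0,0],
    [0,0,0]
  ],
  "gripper": [0,0,0,0,0]
}}

```text
time: 33.0
tcp_pos: [537.4, -10.6, 40.7]
tcp_rot: [0.0, 0.06, 0.998, 0.0]
contact_force: [0.7, -0.3, -1.9]
gripper_width: 20.7
grip_force: 60.1
```

```bash
python3 al.py
```

```text
[537.416094   -10.59251789  40.68224967] [3.51601559e-04 5.98919478e-02 9.98204804e-01 6.22507435e-06] [ 0.70784972 -0.27723427 -1.89995861]
box 0 
-98 1170 b mid [-4.9 -0.5  3.7] ztop [74.  75.2]
-85 1224 b mid [-5.1 -0.8  3.8] ztop [74.  75.2]
-70 1508 b mid [-5.3 -0.8  3.7] ztop [74.  75.2]
-45 827 b mid [-5.1 -0.8  3.5] ztop [74.1 75.2]
32 482 b mid [-5.2 -1.   3.3] ztop [74.2 75.2]
a ext -99.80936667980441 48.14592558687332
```

{"api": "arm_command", "payload": {
  "travel": [
    [-4,0,0],
    [-4,0,0],
    [-4,0,0],
    [-4,0,0],
    [-2,0,0]
  ],
  "rot": [
    [0,0,0],
    [0,0,0],
    [0,0,0],
    [0,0,0],
    [0,0,0]
  ],
  "gripper": [0,0,0,0,0]
}}

```text
time: 33.47
tcp_pos: [554.8, -12.7, 40.6]
tcp_rot: [0.0, 0.06, 0.998, -0.0]
contact_force: [-0.0, -0.0, -1.5]
gripper_width: 20.5
grip_force: 60.1
```

{"api": "arm_command", "payload": {
  "travel": [
    [-3,0,0],
    [-3,0,0],
    [-2,0,0],
    [0,0,0],
    [0,0,0]
  ],
  "rot": [
    [0,0,0],
    [0,0,0],
    [0,0,0],
    [0,0,0],
    [0,0,0]
  ],
  "gripper": [0,0,0,0,0]
}}

```text
time: 33.88
tcp_pos: [561.5, -13.5, 40.2]
tcp_rot: [-0.0, 0.06, 0.998, 0.0]
contact_force: [-3.3, 0.6, -0.6]
gripper_width: 20.7
grip_force: 60.2
```

{"api": "arm_command", "payload": {
  "travel": [
    [-2,0,0],
    [-2,0,0],
    [-2,0,0],
    [0,0,0],
    [0,0,0]
  ],
  "rot": [
    [0,0,0],
    [0,0,0],
    [0,0,0],
    [0,0,0],
    [0,0,0]
  ],
  "gripper": [0,0,0,0,0]
}}

```text
time: 34.3
tcp_pos: [566.1, -14.1, 39.9]
tcp_rot: [-0.002, 0.06, 0.998, 0.0]
contact_force: [-8.0, 1.5, 3.4]
gripper_width: 20.8
grip_force: 60.5
```

{"api": "arm_command", "payload": {
  "travel": [
    [-1.5,0,0],
    [-1.5,0,0],
    [0,0,0],
    [0,0,0],
    [0,0,0]
  ],
  "rot": [
    [0,0,0],
    [0,0,0],
    [0,0,0],
    [0,0,0],
    [0,0,0]
  ],
  "gripper": [0,0,0,0,0]
}}

```text
time: 34.72
tcp_pos: [566.0, -14.2, 39.1]
tcp_rot: [-0.005, 0.06, 0.998, 0.0]
contact_force: [-15.3, 1.4, 4.9]
gripper_width: 20.6
grip_force: 60.9
```

{"api": "arm_command", "payload": {
  "travel": [
    [-1.5,0,0],
    [-1.5,0,0],
    [0,0,0],
    [0,0,0],
    [0,0,0]
  ],
  "rot": [
    [0,0,0],
    [0,0,0],
    [0,0,0],
    [0,0,0],
    [0,0,0]
  ],
  "gripper": [0,0,0,0,0]
}}

```text
time: 35.13
tcp_pos: [566.0, -14.2, 37.8]
tcp_rot: [-0.008, 0.06, 0.998, 0.0]
contact_force: [-18.7, 1.6, 4.0]
gripper_width: 20.6
grip_force: 61.0
```

```bash
python3 al.py
```

```text
[566.0296797  -14.22780531  37.83087783] [-7.96477310e-03  5.98368041e-02  9.98176384e-01  1.62417043e-04] [-18.67376393   1.64914817   4.01376703]
box 0 
-98 1091 b mid [-5.1 -0.8  3.5] ztop [69.1 70.2]
-85 1189 b mid [-5.2 -0.8  3.6] ztop [69.4 70.6]
-70 1437 b mid [-5.3 -0.8  3.4] ztop [69.8 71. ]
-45 833 b mid [-5.1 -0.8  3.6] ztop [70.4 71.5]
32 458 b mid [-5.2 -1.   3.3] ztop [72.1 73.4]
a ext -99.3745763605147 47.51702133136471
```

The tab is hard against its stop: the force rose to 19 N with no further travel. Retracting.

{"api": "arm_command", "payload": {
  "travel": [
    [4,0,0],
    [10,0,0],
    [12,0,0],
    [20,0,0],
    [20,0,0]
  ],
  "rot": [
    [0,0,0],
    [0,0,0],
    [0,0,0],
    [0,0,0],
    [0,0,0]
  ],
  "gripper": [0,0,0,0,0]
}}

```text
time: 35.6
tcp_pos: [510.2, -7.3, 41.5]
tcp_rot: [0.002, 0.06, 0.998, -0.0]
contact_force: [-0.4, -0.9, -0.9]
gripper_width: 20.8
grip_force: 60.2
```

{"api": "arm_command", "payload": {
  "travel": [
    [5,0,-12],
    [0,0,-12],
    [0,0,-11],
    [0,0,0],
    [0,0,0]
  ],
  "rot": [
    [0,0,0],
    [0,0,0],
    [0,0,0],
    [0,0,-0.09],
    [0,0,-0.09]
  ],
  "gripper": [0,0,0,0,0]
}}

```text
time: 36.02
tcp_pos: [507.4, -6.8, 78.7]
tcp_rot: [0.004, -0.032, 0.999, -0.0]
contact_force: [-0.6, -0.9, -2.0]
gripper_width: 20.6
grip_force: 60.2
```

```bash
python3 -c "
from h import *
s=ctrl.sense();print(s['tcp_pos'],s['tcp_rot'],s['gripper_width'],s['contact_force'])
print(Ro.from_quat(np.roll(s['tcp_rot'],-1)).as_matrix().round(3))
im,d,c=cam('scene');P=cloud(c,d);im2,d2,c2=cam('side')
cv2.imwrite('pics/fin.png',np.hstack([cv2.resize(im[150:330,190:440],(400,288)),cv2.resize(im2[130:310,180:430],(400,288))]))
"
```

```text
[507.35628369  -6.80645143  78.72130075] [ 3.73226111e-03 -3.21572214e-02  9.99475785e-01 -3.71885733e-04] 20.619572501874813 [-0.56042699 -0.9251954  -1.95240334]
[[-0.998 -0.064  0.007]
 [-0.064  0.998 -0.001]
 [-0.007 -0.001 -1.   ]]
```

View pics/fin.png

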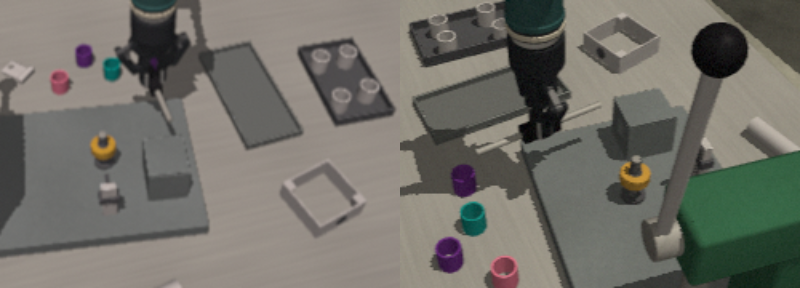

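{"api": "arm_command", "payload": {
  "travel": [
    [0.3,40.1,0],
    [0.3,40.1,0],
    [0.3,40.1,0],
    [0.3,40.1,0],
    [0.5,40.1,0]
  ],
  "rot": [
    [0,0,0],
    [0,0,0],
    [0,0,0],
    [0,0,0],
    [0,0,0]
  ],
  "gripper": [0,0,0,0,0]
}}

```text
time: 36.53
tcp_pos: [491.0, 195.6, 76.6]
tcp_rot: [0.001, -0.028, 1.0, 0.0]
contact_force: [0.4, -0.2, -1.4]
gripper_width: 20.9
grip_force: 60.2
```

{"api": "arm_command", "payload": {
  "travel": [
    [0,0,0],
    [0,0,20],
    [0,0,25],
    [0,0,20],
    [0,0,0]
  ],
  "rot": [
    [0,0,0],
    [0,0,0],
    [0,0,0],
    [0,0,0],
    [0,0,0]
  ],
  "gripper": [0,0,0,0,0]
}}

```text
time: 36.95
tcp_pos: [487.0, 192.5, 7.0]
tcp_rot: [-0.003, -0.029, 1.0, -0.001]
contact_force: [-1.4, -0.0, -1.8]
gripper_width: 20.5
grip_force: 60.2
```

{"api": "arm_command", "payload": {
  "travel": [
    [0,0,0],
    [0,0,0],
    [0,0,0],
    [0,0,0],
    [0,0,0]
  ],
  "rot": [
    [0,0,0],
    [0,0,0],
    [0,0,0],
    [0,0,0],
    [0,0,0]
  ],
  "gripper": [0,0,0,0,0]
}}

```text
time: 37.37
tcp_pos: [490.9, 193.8, 11.9]
tcp_rot: [0.001, -0.03, 1.0, 0.0]
contact_force: [0.3, -0.8, -2.1]
gripper_width: 20.5
grip_force: 60.3
```

{"api": "arm_command", "payload": {
  "travel": [
    [0,0,8],
    [0,0,8],
    [0,0,5],
    [0,0,2],
    [0,0,0]
  ],
  "rot": [
    [0,0,0],
    [0,0,0],
    [0,0,0],
    [0,0,0],
    [0,0,0]
  ],
  "gripper": [0,0,0,0,0]
}}

```text
time: 37.78
tcp_pos: [488.7, 193.2, -13.4]
tcp_rot: [-0.001, -0.03, 1.0, -0.0]
contact_force: [-0.3, -0.3, -1.2]
gripper_width: 20.7
grip_force: 60.4
```

{"api": "arm_command", "payload": {
  "travel": [
    [0,0,0],
    [0,0,1],
    [0,0,0],
    [0,0,0],
    [0,0,0]
  ],
  "rot": [
    [0,0,0],
    [0,0,0],
    [0,0,0],
    [0,0,0],
    [0,0,0]
  ],
  "gripper": [0,0,0.45,0.45,0.45]
}}

```text
time: 38.2
tcp_pos: [490.0, 193.7, -13.2]
tcp_rot: [0.0, -0.03, 1.0, 0.0]
contact_force: [-0.5, 0.1, 0.5]
gripper_width: 38.4
grip_force: 0.0
```

{"api": "arm_command", "payload": {
  "travel": [
    [0,0,0],
    [0,0,-20],
    [0,0,-30],
    [0,0,-40],
    [0,0,-40]
  ],
  "rot": [
    [0,0,0],
    [0,0,0],
    [0,0,0],
    [0,0,0],
    [0,0,0]
  ],
  "gripper": [0.45,0.45,0.45,0.45,0.45]
}}

```text
time: 38.62
tcp_pos: [488.4, 193.1, 116.9]
tcp_rot: [-0.001, -0.03, 1.0, -0.0]
contact_force: [1.0, 0.0, -0.8]
gripper_width: 38.6
grip_force: 0.0
```

{"api": "arm_command", "payload": {
  "travel": [
    [0,0,-40],
    [0,0,-20],
    [0,0,0],
    [0,0,0],
    [0,0,0]
  ],
  "rot": [
    [0,0,0],
    [0,0,0],
    [0,0,0],
    [0,0,0],
    [0,0,0]
  ],
  "gripper": [0.45,0.45,0.45,0.45,0.45]
}}

```text
time: 39.03
tcp_pos: [488.9, 193.3, 175.6]
tcp_rot: [-0.001, -0.03, 1.0, -0.0]
contact_force: [-0.5, -0.2, -0.4]
gripper_width: 38.4
grip_force: 0.0
```

```bash
python3 -c "
from h import *
import meas,cp
cp.coup('scene')
im,d,c=cam('wrist');P=cloud(c,d);z=P[...,2];x=P[...,0];y=P[...,1]
m=(z>23)&(z<29)&(im.max(-1)<70)&(abs(x-494)<60)&(abs(y-195)<45);print('handle',m.sum(),cv2.minAreaRect(P[m][:,:2].astype(np.float32)))
im,d,c=cam('scene');meas.meas(c,d,im,(605.5,-119.5))
s=ctrl.sense();print(s['tcp_pos'],s['contact_force'],s['time'])"
```

```text
scene tray 90 [468. 411.  35.] [468. 412.] 19
scene tray 87 [468. 354.  36.] [464. 352.] 22
scene tray 96 [565. 411.  35.] [562. 411.] 20
scene tray 97 [574. 348.  35.] [574. 350.] 19
scene bench 55 [ 471. -185.   30.] [ 472. -178.] 42
handle 1507 ((489.53619384765625, 192.79396057128906), (58.885738372802734, 21.23025131225586), 3.0171124935150146)
collar top 87 82.09975617229284 [78.50730052 83.81681872]
rodtop 26 [ 606.10769381 -118.41000651  107.03404068] [ 604.52780307 -118.63673371]
collar ctr ((605.6943359375, -118.49424743652344), 22.43650245666504)
pointer top 16 81.93536116630145 [79.66690775 81.93536117 82.98798214 83.47259764] s min 62.224933246244994 t 1.493327417703159
[488.17745365 193.02738202 174.22947265] [-0.44822413  0.43696374  0.77525651] 39.1833
```

```bash
python3 -c "
from plant import ctrl
print(ctrl.finish_job())"
```

```text
the job is handed in; nothing more can be done
None
```

I handed the job in at about 39 s: all four couplings are in the parts tray, the collar is level with the pointer to within measurement, and the pin is back in its tray; the latch tab can't be seen, so I judged it fully pressed when the push stopped dead at 19 N.

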